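# Set up the drying stand after a meeting

### The arm

A 7-joint arm with a two-finger parallel gripper is mounted at the origin on a cart in front of the work surface, level with it; the furniture and walls round the work are solid. World frame = base frame: x ahead of the robot, y to its left, z up, the work surface at z = 0. Lengths are in mm, angles in rad, forces in N, time in s.
With the tool pointing down it reaches from about 400 to 875 mm from the base axis. Payload 6.5 kg.
Tool frame: the origin (TCP) lies where the fingers leave the gripper's body, on its centre line; the fingertips stand manip.finger_overhang ahead of it and the grasp point (between the pads) lies 45 mm ahead of it (manip.finger_overhang is the distance from the TCP to the fingertips, in mm); z points along the fingers, x is the direction in which the jaws open and shut, and the axes are right-handed (so a half turn about z gives the same grasp; the last joint's range is limited). The gripper opens to 88 mm and grips with 3 to 60 N. Pads are 18 mm wide; open, the fingers measure 123 mm over their backs; the gripper's body (75 mm by 187 mm) begins 45 mm behind the grasp point.
Start: joints at [1.105, 0.536, -0.004, 1.538, 0.003, 1.067, -0.071], TCP at [252.999, -598.733, 302.716] pointing down, gripper open.
Joint ranges: [-2.7, 2.7], [-0.37, 2.16], [-1.27, 1.26], [0.24, 2.4], [-1.31, 4.45], [0.19, 1.91], [-2.76, 2.76]. Speed limits (rad/s): [2.39, 2.39, 3.14, 3.14, 3.14, 3.14, 3.14].

### API

Orientations are given as a rotation vector (axis times angle).
In Python, from cell import manip, jaws, solver, telemetry, vision gives the robot as it stands. Calls block until the motion is done:
- manip.movep(position, orientation): joint-space move of the TCP to a pose.
- manip.movel(position, feed=150, frame=None, threshold=None): straight line of the TCP; frame=None keeps the orientation; feed is the mean speed in mm/s. With threshold (N) it stops when the force on the tool has changed by that much, and returns True; else False.
- manip.movej(angles): joint-space move.
- jaws.gripper_to(opening, f_grip=None): finger opening in mm; f_grip is the grip in N (None keeps the last); returns when the fingers have stopped.
- manip.pause(seconds).
- solver.inverse_kinematics(position, orientation): joint angles nearest the present ones, or None.
- telemetry.state(): the state.
- vision.capture(name): name is "scene" or "top" or "wrist"; returns a dict with "pixels" (400x640x3 uint8, red, green, blue), "depth" (400x640 float32, mm along the optical axis (not along the pixel's ray), 0 where there is no reading), "intrinsics" (3x3 intrinsics, pixels), "k1" (the pictures are not rectified: a ray, as slopes to the right and down, at radius r is drawn at 1 + k1 r^2 times it, then the intrinsics apply), "extrinsics" (4x4, takes a point from world to camera coordinates). Camera axes: x right, y down, z forward; pixel columns grow to the right and rows downward; lengths in mm; the calibration is good to about 2 mm. A picture is of the moment at which its call begins.
A pose or a line that the arm cannot do raises manip.PlanningError and nothing moves.
- manip.finish_job(): hands the job in, once; it reports no verdict.
The state is a dict: "time_s": time; "joints": joint angles; "dq": joint speeds; "tau": joint torques, N m; "tcp_pos": TCP position; "eef_rot": TCP orientation; "wrist_force": force on the tool from outside, world axes, zero at the start; "wrist_torque": the same for the moment, N m; "width": finger opening in mm.
Only numpy, scipy, OpenCV 4.12 (cv2) and the standard library are available. Lean on these libraries where they do the work, as an engineer would, in place of code of your own. Each camera call takes 0.05 s, during which the arm holds its last target.

### The job

Slide the grey drip tray by its fin into the slot under the white drying stand, fully home with its lip against the stand's front edge. Then put each tumbler that is there upside down over the peg whose collar has its own colour, rim resting flat on the collar, one after another in the order of the dots marked at the pegs (one dot blue, two dots green, three dots yellow, four dots red; skip a missing tumbler). Leave the stapler, the staple box and the eraser where they are.

Things in the scene. Friction and masses are not known exactly. Their poses are not given: they have to be found in the camera images.
- stand: fixed white drying stand, 88 deep (x), 342 wide (y), deck top 18 high, with four steel pegs in a row along y, 85 apart. Origin: on the worktop under the deck's middle; +x to the closed back, -x to the open front (front edge at x -44), +z up. Under the deck a slot, open at the front only: 318 wide, 10 high above the bare worktop, back wall at x +42
- drip_tray: loose grey tray flat on the worktop, 150 g: slab 84 deep (x -44 to +40), 315 wide (y), 8 thick, leading 14 mm 307 wide; on its front a lip 16 high (x -50 to -44) that stops on the stand's front edge; before it, mid-width, an upright black fin 34 long (x -84 to -50), 12 thick (y), 36 high. Origin on the underside; +x goes in first, z up. Fully home, origin and axes coincide with the stand's
- tray_fin (a point): point in the tray's black fin where to pinch it across its 12 mm thickness: 68 mm before (-x) the tray's origin, 28 mm above its underside; axes as the tray's
- tumbler_blue: blue hollow octagonal plastic tumbler, loose, 80 g, may be absent; 90 long, 50 across the flats outside, 42 inside, closed by a square foot 50x50x6 (its sides in line with four flats), 84 deep inside; starts lying on a flat. Origin: middle of its long axis (25 mm above the worktop when lying); own +x axis along the tumbler from the foot (x = -45) to the open mouth (x = +45)
- tumbler_blue_mouth (a point): centre of the open mouth of the blue tumbler, in the plane of its rim; axes as the tumbler's
- peg_blue_foot (a point): foot of the leftmost peg, marked with one dot on the deck in front of it: centre of the top of its blue collar disc (60 diameter, top 21 mm above the worktop), on which the rim of the blue tumbler comes to rest. The peg is a steel rod 24 diameter with a round tip 67 mm above this point; axes as the stand's
- tumbler_green: green hollow octagonal plastic tumbler, loose, 80 g, may be absent; 90 long, 50 across the flats outside, 42 inside, closed by a square foot 50x50x6 (its sides in line with four flats), 84 deep inside; starts lying on a flat. Origin: middle of its long axis (25 mm above the worktop when lying); own +x axis along the tumbler from the foot (x = -45) to the open mouth (x = +45)
- tumbler_green_mouth (a point): centre of the open mouth of the green tumbler, in the plane of its rim; axes as the tumbler's
- peg_green_foot (a point): foot of the second peg, marked with two dots on the deck in front of it: centre of the top of its green collar disc (60 diameter, top 21 mm above the worktop), on which the rim of the green tumbler comes to rest. The peg is a steel rod 24 diameter with a round tip 67 mm above this point; axes as the stand's
- tumbler_yellow: yellow hollow octagonal plastic tumbler, loose, 80 g, may be absent; 90 long, 50 across the flats outside, 42 inside, closed by a square foot 50x50x6 (its sides in line with four flats), 84 deep inside; starts lying on a flat. Origin: middle of its long axis (25 mm above the worktop when lying); own +x axis along the tumbler from the foot (x = -45) to the open mouth (x = +45)
- tumbler_yellow_mouth (a point): centre of the open mouth of the yellow tumbler, in the plane of its rim; axes as the tumbler's
- peg_yellow_foot (a point): foot of the third peg, marked with three dots on the deck in front of it: centre of the top of its yellow collar disc (60 diameter, top 21 mm above the worktop), on which the rim of the yellow tumbler comes to rest. The peg is a steel rod 24 diameter with a round tip 67 mm above this point; axes as the stand's
- tumbler_red: red hollow octagonal plastic tumbler, loose, 80 g, may be absent; 90 long, 50 across the flats outside, 42 inside, closed by a square foot 50x50x6 (its sides in line with four flats), 84 deep inside; starts lying on a flat. Origin: middle of its long axis (25 mm above the worktop when lying); own +x axis along the tumbler from the foot (x = -45) to the open mouth (x = +45)
- tumbler_red_mouth (a point): centre of the open mouth of the red tumbler, in the plane of its rim; axes as the tumbler's
- peg_red_foot (a point): foot of the rightmost peg, marked with four dots on the deck in front of it: centre of the top of its red collar disc (60 diameter, top 21 mm above the worktop), on which the rim of the red tumbler comes to rest. The peg is a steel rod 24 diameter with a round tip 67 mm above this point; axes as the stand's
- stapler: black stapler, 38x144x46, loose bystander on the worktop behind the tumblers; origin at its underside
- staple_box_1: small beige box of staples, 34x60x19, loose bystander on the worktop behind the tumblers; origin at its underside
- eraser: blue and white eraser, 22x54x12, loose bystander on the worktop behind the tumblers; origin at its underside
There are look-alikes about, which are no part of the job. Several things have the shape of the tumbler_blue; the one meant has the colours described above.

How it is judged:
By the outcome, as a careful person would: the job done as asked, in the order asked, and still so for the second after the job is handed in, with the robot touching nothing.
Of tumbler_blue, tumbler_green, tumbler_yellow, tumbler_red only 3 to 4 are there at a start; the rules pass over those that are not, and their reading is None.
At some moment in a run one of tumbler_blue, tumbler_green, tumbler_yellow, tumbler_red may be knocked a few centimetres aside while the robot is not near it.
It also fails if it takes over 210 s, if anything falls off the work surface, if the arm or the gripper's body presses on something with over 40 N, if the wrist force passes 120 N, or if a joint passes its speed limit or range.

## Working session

There is one attempt and no reset: what is moved stays moved. The work goes in short steps, each a Python script; the robot and the scene stay as the last script left them, time stands still between calls to the robot, and variables do not carry over. Pictures are saved under pics/ and viewed, and the job is handed in when it is done.

```bash
ls; mkdir -p pics; python3 - <<'E'
from cell import manip, jaws, solver, telemetry, vision
import cv2,numpy as np
s=telemetry.state();print(s, manip.finger_overhang)
for n in ["scene","top","wrist"]:
    c=vision.capture(n)
    cv2.imwrite(f"pics/{n}0.png",c["pixels"][:,:,::-1])
    print(n,c["intrinsics"],c["k1"],c["extrinsics"],c["depth"].min(),c["depth"].max())
E
```

```text
pics
{'time_s': 0.0, 'joints': array([ 1.10479391,  0.53714328, -0.00444168,  1.53882206,  0.00260446,
        1.06728226, -0.07120631]), 'dq': array([-0.0007685 , -0.00047846,  0.00092131, -0.00100911, -0.00023261,
       -0.00022392,  0.00120653]), 'tau': array([-4.64870391e-04, -5.70993519e+01,  9.90712233e-01, -2.51603526e+01,
       -5.61973325e-02,  1.78486202e-02,  1.87913524e-04]), 'tcp_pos': array([ 252.81099416, -598.30074049,  301.87368857]), 'eef_rot': array([-2.61771022e+00,  1.73554927e+00,  2.25985421e-03]), 'wrist_force': array([-0.3571022 ,  0.61919776,  0.20469294]), 'wrist_torque': array([-0.04427987, -0.00853884,  0.03798909]), 'width': 88.23034586892805} 64.0
scene [[390.76436197   0.         318.24669357]
 [  0.         390.76436197 202.92133265]
 [  0.           0.           1.        ]] -0.09770391198191083 [[-4.77195158e-01 -8.78649890e-01  1.60982086e-02  2.12172828e+02]
 [-6.28279478e-01  3.28296200e-01 -7.05327231e-01  4.28413462e+02]
 [ 6.14450713e-01 -3.46692913e-01 -7.08699051e-01  7.57798896e+02]
 [ 0.00000000e+00  0.00000000e+00  0.00000000e+00  1.000
[... 198 characters left out ...]
9.99761819e-01 -2.02262365e-02 -5.89724354e+01]
 [-9.88221722e-01 -5.00891666e-03 -1.52946851e-01  5.98179019e+02]
 [ 1.52809110e-01  2.12418369e-02 -9.88027409e-01  1.11857895e+03]
 [ 0.00000000e+00  0.00000000e+00  0.00000000e+00  1.00000000e+00]] 0.0 2253.8633
wrist [[310.378282     0.         319.15285356]
 [  0.         310.378282   194.00601265]
 [  0.           0.           1.        ]] -0.019018470328462534 [[ 3.89414136e-01 -9.21062005e-01 -1.18913987e-03 -6.49129415e+02]
 [-8.86937199e-01 -3.75334118e-01  2.69196406e-01 -3.64001660e+01]
 [-2.48392906e-01 -1.03774193e-01 -9.63084566e-01  3.87911326e+02]
 [ 0.00000000e+00  0.00000000e+00  0.00000000e+00  1.00000000e+00]] 0.0 1628.243
```

View pics/scene0.png

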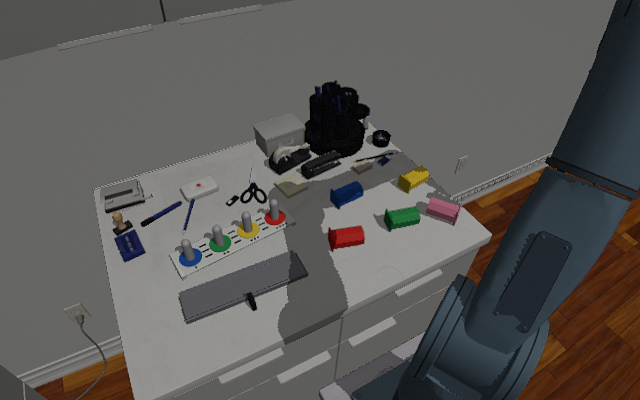

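View pics/top0.png

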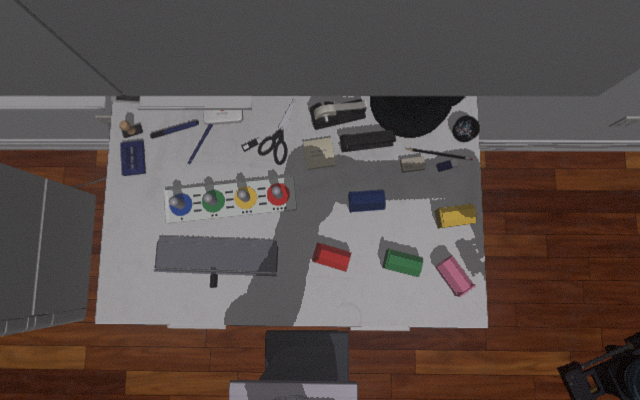

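View pics/wrist0.png

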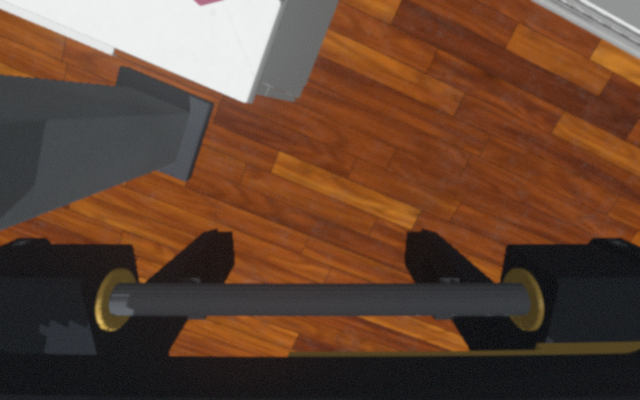

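The scene view shows the stand at (235,240) with the tray in front of it. In the top view, red is at (332,257), green (403,262), blue (367,200) and yellow (458,216), so all four are there. The pink one is a look-alike. Next I'll build the helpers and measure.

```bash
cat > h.py <<'E'
from cell import manip, jaws, solver, telemetry, vision
import cv2,numpy as np
from scipy.spatial.transform import Rotation as R
def rays(c,uv):
    K=c["intrinsics"];uv=np.atleast_2d(uv).astype(float)
    d=np.c_[(uv[:,0]-K[0,2])/K[0,0],(uv[:,1]-K[1,2])/K[1,1]]
    p=d.copy()
    for _ in range(20): p=d/(1+c["k1"]*(p**2).sum(1,keepdims=True))
    return np.c_[p,np.ones(len(p))]
def to_world(c,pc):
    E=c["extrinsics"];return (pc-E[:3,3])@E[:3,:3]
def on_plane(c,uv,z):
    d=rays(c,uv)@c["extrinsics"][:3,:3]; o=-c["extrinsics"][:3,:3].T@c["extrinsics"][:3,3]
    return o+d*((z-o[2])/d[:,2])[:,None]
def cloud(c):
    v,u=np.mgrid[0:400,0:640]
    r=rays(c,np.c_[u.ravel(),v.ravel()])
    w=to_world(c,r*c["depth"].ravel()[:,None]).reshape(400,640,3)
    w[c["depth"]<=0]=np.nan
    return w
HUE=dict(blue=(105,125),green=(50,80),yellow=(20,33),red=(0,6),pink=(160,178))
def mask(c,col,smin=110,vmin=40):
    h=cv2.cvtColor(c["pixels"],cv2.COLOR_RGB2HSV);lo,hi=HUE[col]
    m=(h[...,0]>=lo)&(h[...,0]<=hi)&(h[...,1]>=smin)&(h[...,2]>=vmin)
    if col=="red": m|=(h[...,0]>=176)&(h[...,1]>=smin+40)&(h[...,2]>=vmin)
    return m.astype(np.uint8)
def blobs(m,amin=60):
    n,l,s,ce=cv2.connectedComponentsWithStats(cv2.morphologyEx(m,cv2.MORPH_OPEN,np.ones((3,3),np.uint8)))
    return [(s[i],ce[i],l==i) for i in range(1,n) if s[i][4]>=amin]
def save(c,name,scale=1.25):
    cv2.imwrite("pics/"+name,cv2.resize(c["pixels"][:,:,::-1],None,fx=scale,fy=scale,interpolation=cv2.INTER_CUBIC))
E
python3 - <<'E'
from h import *
np.set_printoptions(precision=1,suppress=True)
for cam in ["top","scene"]:
    c=vision.capture(cam);w=cloud(c)
    print(cam,"depth frac",(c["depth"]>0).mean())
    for col in HUE:
        for s,ce,m in blobs(mask(c,col),50):
            p=w[m]; p=p[~np.isnan(p[:,0])]
            if not len(p): continue
            hi=p[p[:,2]>20]
            if cam=="scene":print(col,s,ce,"med",np.median(p,0),"zpct",np.percentile(p[:,2],[5,50,95]));continue
            print(col,s,ce,"med",np.median(p,0),"zpct",np.percentile(p[:,2],[5,50,95]))
            if 100<s[4] and np.percentile(p[:,2],95)>40:
                t=hi[hi[:,2]>40]
                print("   minAreaRect top",cv2.minAreaRect(t[:,:2].astype(np.float32)))
c=vision.capture("top");w=cloud(c)
for uv in [(215,255),(215,240),(213,282),(179,199),(213,196),(243,193),(275,191),(230,205),(300,310),(200,70),(500,70)]:
    print(uv,w[uv[1],uv[0]])
E
```

```text
top depth frac 0.99584765625
blue [350 191  35  13 362] [367.1 197.4] med [ 606.1 -182.4   49.1] zpct [41.8 49.1 52.9]
   minAreaRect top ((608.0458984375, -182.21800231933594), (31.52288818359375, 87.0669174194336), 4.984866619110107)
blue [171 194  21  21 200] [183.  206.2] med [581.5 288.4  21.2] zpct [17.2 21.2 25. ]
yellow [235 187  22  22 242] [246.9 199. ] med [603.  123.1  21.1] zpct [17.  21.1 25. ]
yellow [439 204  37  23 680] [457.  215.3] med [ 563.4 -407.4   46.9] zpct [35.9 46.9 52.5]
   minAreaRect top ((563.8794555664062, -407.2762451171875), (45.67152786254883, 89.34442901611328), 7.61100435256958)
red [267 184  22  21 238] [278.4 195.8] med [611.6  40.1  20.7] zpct [16.9 20.7 24. ]
red [316 248  33  23 479] [332.8 258.9] med [452.2 -97.1  48.2] zpct [37.  48.2 52.8]
   minAreaRect top ((455.38140869140625, -96.4534912109375), (78.89160919189453, 39.5092658996582), 73.18717193603516)
scene depth frac 0.996125
blue [330 182  33  26 526] [346.  193.8] med [ 590.4 -170.7   40.5] zpct [13.8 40.5 50.8]
blue [154 203  26  16 108] [166.  210.4] med [800.3 317.8  11.7] zpct 
[... 454 characters left out ...]
3 48.7]
yellow [238 223  21  15 186] [248.2 231. ] med [603.9 135.7  20.6] zpct [18.3 20.6 23. ]
red [265 211  20  14 166] [274.6 218.4] med [613.1  53.3  20.7] zpct [18.  20.7 23.3]
red [328 226  36  23 647] [345.7 236.9] med [448.3 -84.1  42.6] zpct [15.3 42.6 50.9]
pink [427 208  30  14 156] [441.6 214.7] med [ 400.5 -381.1   24.7] zpct [14.8 24.7 36.7]
(215, 255) [461.3 206.3   8.5]
(215, 240) [500.  208.4   6.5]
(213, 282) [393.4 201.5  37.6]
(179, 199) [598.1 289.3  65. ]
(213, 196) [606.6 204.5  62.3]
(243, 193) [610.8 125.2  84.1]
(275, 191) [615.8  46.1  86.6]
(230, 205) [590.1 169.8  19.8]
(300, 310) [324.4 -14.5   0.3]
(200, 70) [666.   77.1 662. ]
(500, 70) [ 666.2 -291.3  660.8]
```

```bash
python3 - <<'E'
from h import *
c=vision.capture("top")
im=c["pixels"][140:300,90:490][:,:,::-1]
cv2.imwrite("pics/topz.png",cv2.resize(im,None,fx=2,fy=2,interpolation=cv2.INTER_CUBIC))
E
```

```text
(no output)
```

View pics/topz.png

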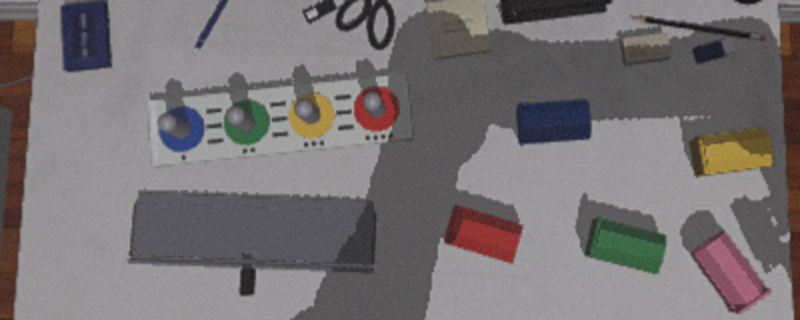

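```bash
python3 - <<'E'
from h import *
np.set_printoptions(precision=1,suppress=True)
c=vision.capture("wrist");E=c["extrinsics"]
s=telemetry.state();Rt=R.from_rotvec(s["eef_rot"]).as_matrix()
cam=-E[:3,:3].T@E[:3,3]
print("cam in tool",Rt.T@(cam-s["tcp_pos"]),"cam axes in tool\n",Rt.T@E[:3,:3].T)
def down(yaw): # tool x along world dir yaw
    x=np.array([np.cos(yaw),np.sin(yaw),0]);z=np.array([0,0,-1.])
    return R.from_matrix(np.c_[x,np.cross(z,x),z]).as_rotvec()
for yaw in (np.pi/2,-np.pi/2):
  for p in [(470,-220,430),(430,170,430)]:
    q=solver.inverse_kinematics(p,down(yaw)); print(yaw,p,q)
s=vision.capture("scene")
im=s["pixels"][150:270,310:480][:,:,::-1]
cv2.imwrite("pics/sz.png",cv2.resize(im,None,fx=4.5,fy=4.5,interpolation=cv2.INTER_CUBIC))
E
```

```text
cam in tool [ -0.1 -69.5 -80.6] cam axes in tool
 [[ 1.   0.   0. ]
 [-0.   1.   0.3]
 [-0.  -0.3  1. ]]
1.5707963267948966 (470, -220, 430) [ 0.9  0.3 -0.7  1.7  0.2  1.3  1.8]
1.5707963267948966 (430, 170, 430) [ 0.6  0.3 -1.2  1.8  0.3  1.3  0.9]
-1.5707963267948966 (470, -220, 430) [ 0.5  0.2 -0.1  1.7  0.   1.2 -1.2]
-1.5707963267948966 (430, 170, 430) [ 0.3  0.2 -0.9  1.8  0.1  1.2 -2.2]
```

View pics/sz.png

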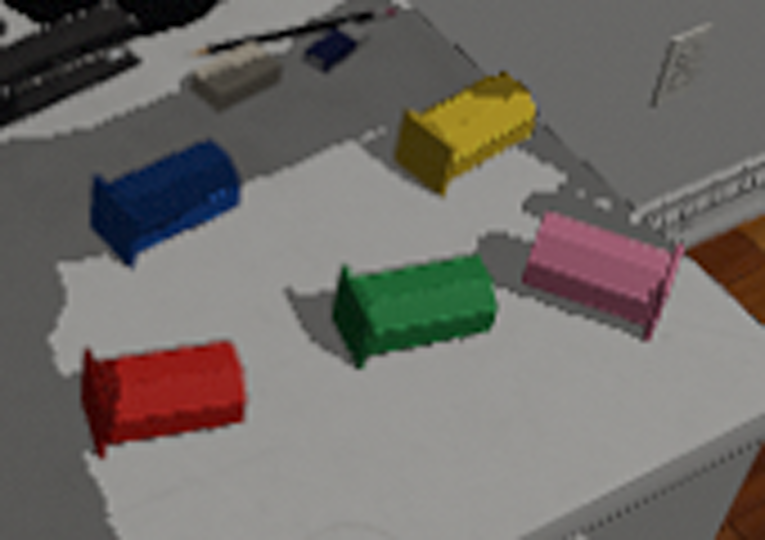

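The feet of all tumblers face left in the image, toward +y, so the mouths face roughly -y. Next I'll check reachability of tilted grasps and placings, and take wrist views.

```bash
cat >> h.py <<'E'
def down(yaw):
    x=np.array([np.cos(yaw),np.sin(yaw),0]);z=np.array([0,0,-1.])
    return R.from_matrix(np.c_[x,np.cross(z,x),z]).as_rotvec()
def toolrot(z,x):
    z=z/np.linalg.norm(z);x=x-z*(x@z);x/=np.linalg.norm(x)
    return R.from_matrix(np.c_[x,np.cross(z,x),z]).as_rotvec()
def pick_rot(m,th,sgn=1):
    """m: horizontal mouth dir; th: angle between tool z and m (pi/2 = straight down)"""
    U=np.array([0,0,1.]);z=np.cos(th)*m-np.sin(th)*U
    return z,toolrot(z,sgn*np.cross(m,U))
def place_rot(m0,th,sgn,h):
    """mouth down, tool z horizontal part along h... jaw axis sign carried consistently"""
    # rotation Q taking tumbler frame at pick (m0,U,m0xU) to place (m->-U, U->h')
    U=np.array([0,0,1.]); m=-U; u=-h   # the side that was up ends facing the robot (-h)
    z=np.cos(th)*m-np.sin(th)*u
    return z,toolrot(z,sgn*np.cross(m,u))
E
python3 - <<'E'
from h import *
np.set_printoptions(precision=2,suppress=True)
T=dict(blue=((606,-182),185),green=(( 440,-270),-90),yellow=((563,-407),-82),red=((453,-97),-107))
T['blue']=((606,-182),-85);T['green']=((440,-270),-104)
P=dict(blue=(588,292),green=(595,207),yellow=(603,123),red=(611,39))
for th in (45,55,65,90):
  for sgn in (1,-1):
    for k in T:
      th_=np.radians(th);a=np.radians(T[k][1]);m=np.array([np.cos(a),np.sin(a),0])
      s=12
      z,r=pick_rot(m,th_,sgn);g=np.r_[T[k][0],25]-s*m
      q=solver.inverse_kinematics(g-45*z,r);q1=solver.inverse_kinematics(g-45*z+[0,0,150],r)
      out=[]
      for hy in (5,-25,35,-50,60):
        h=np.array([np.cos(np.radians(hy)),np.sin(np.radians(hy)),0])
        z,r=place_rot(m,th_,sgn,h);g=np.r_[P[k],21+45+s]
        a1=solver.inverse_kinematics(g-45*z,r);a2=solver.inverse_kinematics(g-45*z+[0,0,90],r)
        out.append((hy,a1 is not None,a2 is not None))
      print(th,sgn,k,q is not None,q1 is not None,[o[0] for o in out if o[1] and o[2]],q)
E
```

```text
45 1 blue True True [5, -25, 35, -50, 60] [ 0.24  1.01 -0.55  1.77  1.44  1.27  2.03]
45 1 green True True [5, -25, 35, -50, 60] [ 0.57  1.03 -0.72  1.99  1.45  1.41  1.78]
45 1 yellow True True [5, -25, 35, -50, 60] [-0.47  1.33  1.04  1.9  -1.25  0.23 -1.87]
45 1 red True True [5, -25, 35, -50, 60] [ 0.46  1.29 -1.09  1.89  1.39  1.82  1.53]
45 -1 blue True True [5, -25, 35, -50, 60] [-0.33  0.95  0.23  1.8   0.96  0.75 -0.93]
45 -1 green True True [5, -25, 35, -50, 60] [-0.22  0.9   0.28  2.04  0.92  0.69 -1.12]
45 -1 yellow True True [5, -25, 35, -50, 60] [-0.17  1.02  0.56  1.89  1.25  0.3  -0.97]
45 -1 red True True [5, -25, 35, -50, 60] [-0.32  0.89  0.    1.93  0.76  1.   -1.26]
55 1 blue True True [5, -25, 35, -50, 60] [-0.8   1.32  1.11  1.84 -0.88  0.6  -2.49]
55 1 green True True [5, -25, 35, -50, 60] [-0.73  1.35  1.16  2.09 -1.07  0.61 -2.41]
55 1 yellow True True [5, -25, 35, -50, 60] [-0.24  1.07  0.79  1.86 -0.47  0.19 -2.41]
55 1 red True True [5, -25, 35, -50, 60] [ 0.54  1.19 -1.08  1.95  1.36  1.61  1.59]
55 -1 blue True True [5, -25, 35, -50, 60] [-0.19  0.87  0
[... 971 characters left out ...]
.11]
90 1 blue True True [5, -25, 35, -50, 60] [-0.    0.83  0.29  1.72 -0.36  0.64 -2.56]
90 1 green True True [5, -25, 35, -50, 60] [ 0.19  0.72  0.32  2.03 -0.47  0.47 -2.52]
90 1 yellow True True [5, -25, 35, -50, 60] [ 0.34  0.91  0.32  1.55 -0.38  0.74 -2.17]
90 1 red True True [5, -25, 35, -50, 60] [ 0.91  1.   -1.09  2.09  1.22  0.92  1.94]
90 -1 blue True True [5, -25, 35, -50, 60] [ 0.43  0.84 -0.33  1.69  0.4   0.68 -0.02]
90 -1 green True True [5, -25, 35, -50, 60] [ 0.61  0.7  -0.21  2.    0.3   0.47 -0.07]
90 -1 yellow True True [5, -25, 35, -50, 60] [ 0.71  0.9  -0.25  1.52  0.29  0.76  0.48]
90 -1 red True True [5, -25, 35, -50, 60] [ 0.31  0.66 -0.27  2.12  0.42  0.41 -0.59]
```

```bash
python3 - <<'E'
from h import *
for n,p in [("t",(470,-220,430)),("s",(430,170,430))]:
    manip.movep(p,down(np.pi/2)); manip.pause(0.3)
    c=vision.capture("wrist");save(c,f"w_{n}.png");np.savez(f"w_{n}.npz",**c)
c=vision.capture("top");save(c,"top1.png");np.savez("top1.npz",**c)
print(telemetry.state()["time_s"],telemetry.state()["tcp_pos"])
E
```

```text
4.325 [430.11604779 169.77245888 429.98206591]
```

View pics/w_t.png

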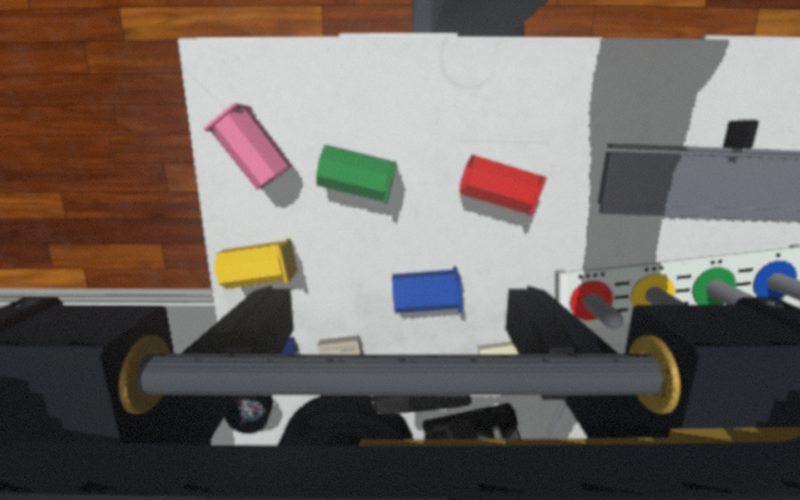

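View pics/w_s.png

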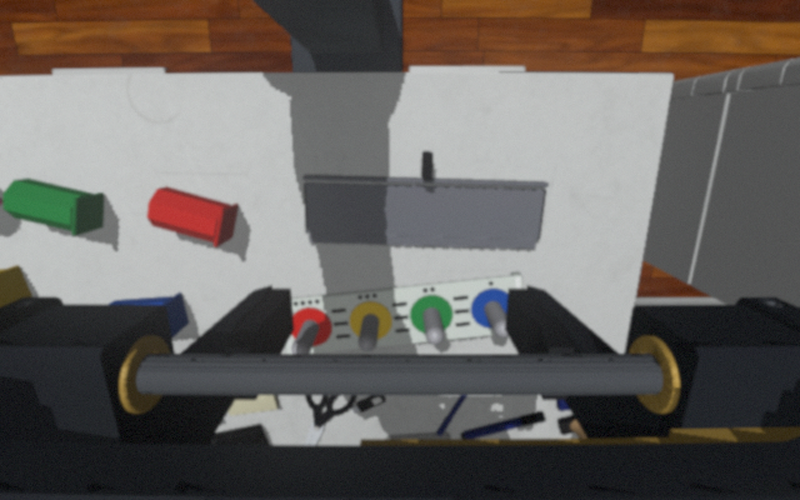

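```bash
cat > m.py <<'E'
from h import *
from scipy.optimize import least_squares
np.set_printoptions(precision=1,suppress=True)
def load(f):
    d=np.load(f);return {k:d[k] for k in d.files}
def collar(c,col):
    best=None
    for s,ce,m in blobs(mask(c,col,110,40),80):
        cs,_=cv2.findContours(m.astype(np.uint8),cv2.RETR_EXTERNAL,cv2.CHAIN_APPROX_NONE)
        cs=max(cs,key=len)[:,0]
        p=on_plane(c,cs,21)[:,:2]
        if abs(p.mean(0)-[600,165]).max()>170 or np.ptp(p,0).max()>75:continue
        f=lambda x:np.hypot(*(p-x).T)-29.5
        r=least_squares(f,p.mean(0),loss="soft_l1",f_scale=0.8)
        res=np.abs(f(r.x)); print(col,r.x,"med res",np.median(res),"frac<2",(res<2).mean(),len(p))
        return r.x
def stand(c):
    q={k:collar(c,k) for k in ("blue","green","yellow","red")}
    off=dict(blue=127.5,green=42.5,yellow=-42.5,red=-127.5)
    ks=[k for k in q if q[k] is not None]
    Y=np.array([off[k] for k in ks]);P=np.array([q[k] for k in ks])
    f=lambda x:(P-(x[:2]+Y[:,None]*np.array([-np.sin(x[2]),np.cos(x[2])]))).ravel()
    r=least_squares(f,[600,165,0]);print("stand",r.x[:2],"yaw deg",np.degrees(r.x[2]),"res",r.fun)
    return r.x
E
python3 - <<'E'
from m import *
for f in ("w_s.npz","top1.npz"):
    c=load(f);print(f);stand(c)
c=load("w_s.npz")
h=cv2.cvtColor(c["pixels"],cv2.COLOR_RGB2HSV)
for uv in [(280,165),(380,170),(270,120),(230,170),(400,120),(341,130),(300,146),(330,146)]: print(uv,c["pixels"][uv[1],uv[0]],h[uv[1],uv[0]])
im=c["pixels"][110:280,220:460][:,:,::-1]
cv2.imwrite("pics/tz.png",cv2.resize(im,None,fx=3.3,fy=3.3,interpolation=cv2.INTER_CUBIC))
E
```

```text
w_s.npz
blue [594.9 299.6] med res 3.840734590288026 frac<2 0.4215686274509804 102
green [605.5 214.6] med res 3.9505432445531063 frac<2 0.35185185185185186 108
yellow [613.1 129.4] med res 2.136585058485668 frac<2 0.4608695652173913 115
red [622.4  44.7] med res 2.7888126922275873 frac<2 0.40540540540540543 111
stand [609.  172.1] yaw deg 6.0516918423359 res [-0.6  0.8  1.   0.3 -0.4 -0.4  0.  -0.6]
top1.npz
blue [593.9 301.5] med res 3.015625956450176 frac<2 0.43478260869565216 69
green [606.  217.9] med res 3.5076066099868157 frac<2 0.3230769230769231 65
yellow [611.6 132.1] med res 3.0627112259285614 frac<2 0.3918918918918919 74
red [621.9  48.8] med res 2.5297679477284696 frac<2 0.43478260869565216 69
stand [608.3 175.1] yaw deg 6.052414564188127 res [-1.  -0.3  2.1  0.6 -1.2 -0.8  0.1  0.5]
(280, 165) [69 68 74] [125  21  74]
(380, 170) [106 107 114] [116  18 114]
(270, 120) [110 111 111] [ 90   2 111]
(230, 170) [189 192 191] [ 80   4 192]
(400, 120) [188 190 190] [ 90   3 190]
(341, 130) [49 53 52] [83 19 53]
(300, 146) [83 85 85] [90  6 85]
(330, 146) [ 98 101 104] [105  15 104]
```

View pics/tz.png

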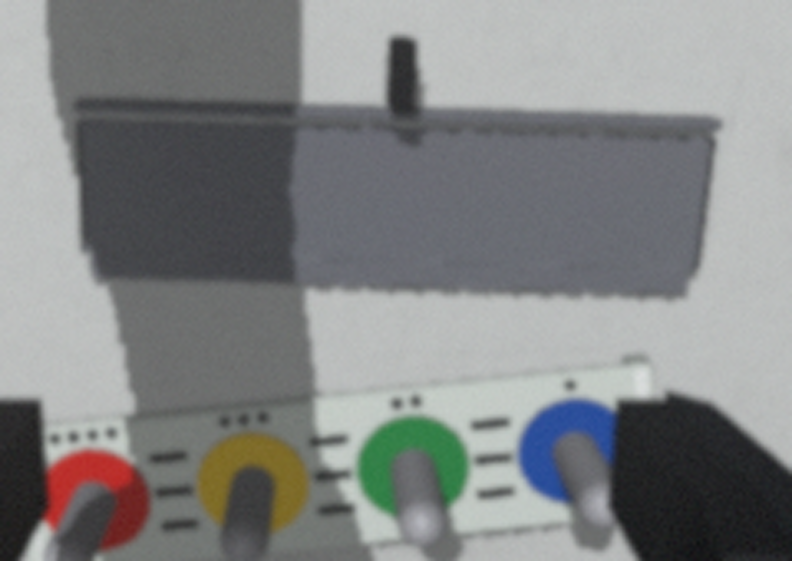

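View pics/top1.png

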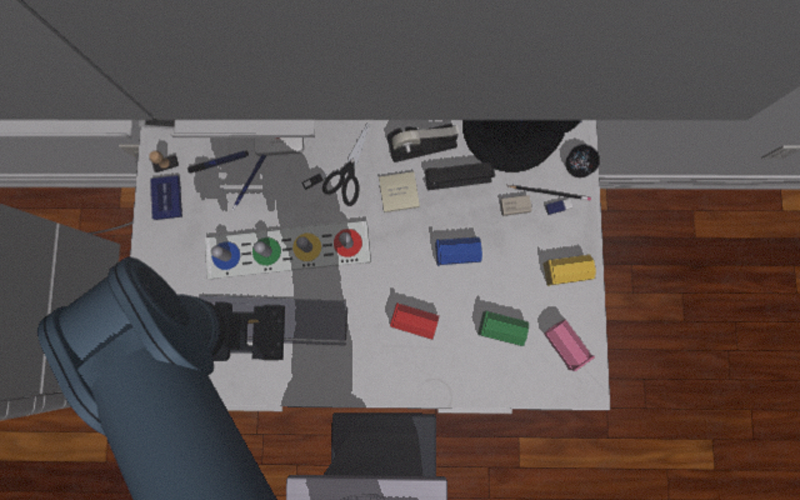

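```bash
cat >> m.py <<'E'
def ransac_circle(p,Rr,n=3000,tol=1.0,seed=0):
    rng=np.random.default_rng(seed);best=(0,None)
    for _ in range(n):
        a,b=p[rng.choice(len(p),2,replace=False)];d=b-a;L=np.hypot(*d)
        if L<15 or L>2*Rr:continue
        for s in (1,-1):
            ctr=(a+b)/2+s*np.array([-d[1],d[0]])/L*np.sqrt(Rr**2-L*L/4)
            k=(abs(np.hypot(*(p-ctr).T)-Rr)<tol).sum()
            if k>best[0]:best=(k,ctr)
    ctr=best[1]
    inl=abs(np.hypot(*(p-ctr).T)-Rr)<1.5*tol
    r=least_squares(lambda x:np.hypot(*(p[inl]-x).T)-Rr,ctr)
    return r.x,inl.sum(),len(p)
def collar(c,col,ctr0=(605,170)):
    for s,ce,m in blobs(mask(c,col,90,35),80):
        cs,_=cv2.findContours(cv2.resize(m.astype(np.uint8)*255,None,fx=1,fy=1),cv2.RETR_EXTERNAL,cv2.CHAIN_APPROX_NONE)
        cs=max(cs,key=len)[:,0]
        p=on_plane(c,cs,21)[:,:2]
        if abs(p.mean(0)-ctr0).max()>170 or np.ptp(p,0).max()>75:continue
        x,k,n=ransac_circle(p,29.2)   # mask pixels lie half a pixel inside
        print(col,x,k,n);return x
def edge(c,us,v0,v1,thr,direction):
    """first crossing below thr going from v0 to v1 in each column, subpixel"""
    g=cv2.GaussianBlur(cv2.cvtColor(c["pixels"],cv2.COLOR_RGB2GRAY).astype(np.float32),(3,3),0)
    out=[]
    for u in us:
        vs=np.arange(v0,v1,1 if v1>v0 else -1)
        col=g[vs,u];b=np.where((col[:-1]>=thr)&(col[1:]<thr))[0]
        if direction<0:b=np.where((col[:-1]<thr)&(col[1:]>=thr))[0]
        if len(b):
            i=b[0];t=(col[i]-thr)/(col[i]-col[i+1]);out.append((u,vs[i]+t*(vs[i+1]-vs[i])))
    return np.array(out)
def line(p):
    x,y=p[:,0],p[:,1];ok=np.ones(len(x),bool)
    for _ in range(4):
        a,b=np.polyfit(y[ok],x[ok],1);r=x-a*y-b;ok=abs(r)<max(1.5,2*np.std(r[ok]))
    return a,b,np.std(r[ok]),ok.sum()
E
python3 - <<'E'
from m import *
for f in ("w_s.npz","top1.npz"):
    c=load(f);print(f);stand(c)
c=load("w_s.npz")
us=[u for u in range(318,432) if not 334<=u<=352]
e=edge(c,us,120,170,150,1); p=on_plane(c,e,0); a,b,s,n=line(p);print("lip front bottom: x=",b+a*200,"at y200, yaw",-np.degrees(np.arctan(a)),s,n)
e=edge(c,[u for u in range(318,424)],215,185,150,1); p=on_plane(c,e,8); a,b,s,n=line(p);print("slab back top: x=",b+a*200,"yaw",-np.degrees(np.arctan(a)),s,n)
e=edge(c,[u for u in range(320,405)],205,250,0,1)
g=cv2.cvtColor(c["pixels"],cv2.COLOR_RGB2GRAY)
m=((g<68)).astype(np.uint8); m[:, :325]=0;m[:,360:]=0;m[:118]=0;m[150:]=0
ys,xs=np.where(m);print("fin px",xs.min(),xs.max(),ys.min(),ys.max())
for v in (123,128,133,138,142):
    row=g[v,325:362].astype(float);thr=115
    l=np.where(row<thr)[0];i,j=l[0],l[-1]
    ul=325+i-1+(row[i-1]-thr)/(row[i-1]-row[i]); ur=325+j+(thr-row[j])/(row[j+1]-row[j])
    print(v,ul,ur,on_plane(c,[[ul,v],[ur,v]],36)[:,:2].ravel())
e=edge(c,range(336,345),112,135,115,1);print("fin front px",e[:,1].mean(),on_plane(c,e,36).mean(0),on_plane(c,e,0).mean(0))
E
```

```text
w_s.npz
blue [593.3 299.2] 49 108
green [603.8 211.8] 41 108
yellow [612.  129.7] 62 114
red [621.7  44.7] 57 114
stand [607.7 171.4] yaw deg 6.307025582526252 res [-0.4  1.1  0.7 -1.8 -0.3  0.6 -0.   0.1]
top1.npz
blue [592.9 300.3] 33 76
green [602.1 217.2] 26 68
yellow [610.7 131.7] 32 75
red [621.5  45.7] 32 80
stand [606.8 173.7] yaw deg 6.3399935409155965 res [ 0.2 -0.2 -0.   1.3 -0.8  0.2  0.6 -1.3]
lip front bottom: x= 415.7978125606534 at y200, yaw -1.7394910953397305 0.15850899921180053 95
slab back top: x= 509.3275794055905 yaw -1.6697683967591814 0.4512185608986977 106
fin px 338 345 122 144
123 337.7142857142857 345.3695652173913 [384.3 197.5 384.3 208.9]
128 337.2888888888889 345.55102040816325 [391.7 197.  391.7 209.4]
133 337.1276595744681 346.25581395348837 [399.1 196.8 399.1 210.6]
138 336.82978723404256 346.77777777777777 [406.5 196.5 406.5 211.5]
142 336.5 347.56 [412.5 196.1 412.5 212.8]
fin front px 121.34173179065276 [381.9 202.3  36. ] [383.5 204.8   0. ]
```

```bash
python3 - <<'E'
from m import *
manip.movep((520,165,380),down(np.pi/2+.1)); manip.pause(0.3)
c=vision.capture("wrist");save(c,"w_s2.png");np.savez("w_s2.npz",**c)
stand(c)
s=telemetry.state();print(s["time_s"],s["joints"])
c=vision.capture("scene");save(c,"sc2.png")
E
```

```text
blue [593.2 299.1] 57 129
green [604.5 212.9] 48 131
yellow [612.2 129.4] 76 133
red [622.5  45.5] 63 136
stand [608.1 171.7] yaw deg 6.471005058567364 res [-0.5  0.7  1.2 -1.  -0.7 -0.1  0.1  0.4]
5.1667 [ 0.4  0.5 -1.1  1.7  0.4  1.2  0.9]
```

View pics/w_s2.png

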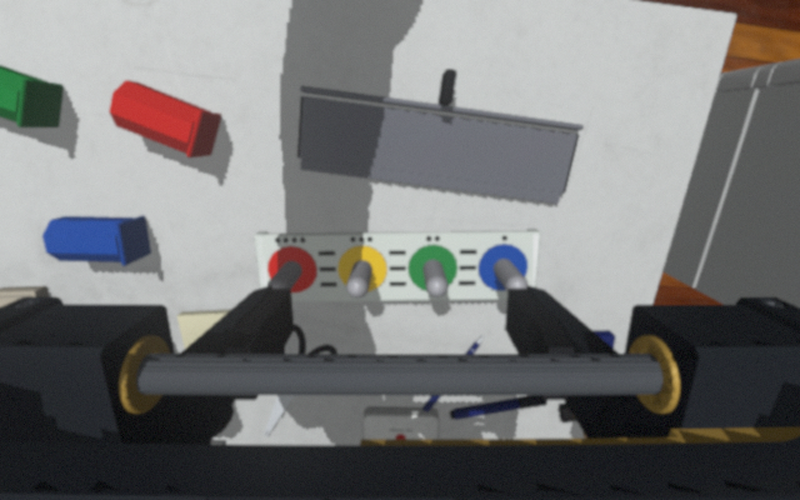

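View pics/sc2.png

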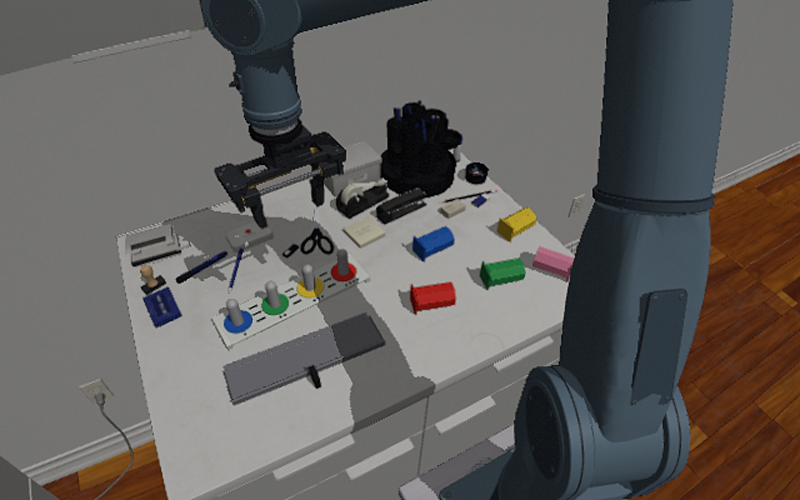

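```bash
python3 - <<'E'
from m import *
c=load("w_s2.npz");g=cv2.cvtColor(c["pixels"],cv2.COLOR_RGB2GRAY).astype(np.float32)
S=6
sub=cv2.resize(g[180:245,200:436],None,fx=S,fy=S,interpolation=cv2.INTER_CUBIC)
loc=cv2.medianBlur(sub.astype(np.uint8),101).astype(np.float32)
m=((sub/loc)<0.82).astype(np.uint8)
n,l,s,ce=cv2.connectedComponentsWithStats(m)
D=[]
for i in range(1,n):
    if 100<s[i][4]<3000:
        w_=np.where(l==i,(loc-sub),0);uv=((w_*np.arange(sub.shape[1])).sum()/w_.sum(),(w_.T*np.arange(sub.shape[0])).sum()/w_.sum())
        uv=((uv[0]+.5)/S-.5+200,(uv[1]+.5)/S-.5+180)
        p=on_plane(c,[uv],18)[0]; print(s[i][2:],np.round(uv,1),p[:2])
E
```

```text
[ 29   5 105] [424.7 183.6] [544.1 323.9]
[ 34  11 258] [211.2 185.8] [579.1  10.7]
[ 30  43 761] [222.1 190.9] [585.2  26.9]
[ 24  25 464] [342.6 190.4] [566.6 204.8]
[ 22  24 412] [349.4 190.4] [565.5 214.6]
[ 24  22 415] [403.2 190. ] [556.8 294. ]
[ 22  24 400] [281.9 191. ] [576.6 115.4]
[ 22  24 394] [241.7 191.4] [583.2  56.1]
[ 17  21 291] [288.4 191.2] [575.8 124.9]
[ 22  21 370] [295.5 191. ] [574.4 135.4]
[ 22  22 369] [228.1 191.6] [585.4  35.9]
[ 21  21 315] [235.1 191.4] [584.1  46.2]
[ 49  45 763] [390.2 200.7] [575.3 277.4]
[ 33  36 479] [223.7 201.7] [601.9  29.6]
[ 16  15 101] [334.7 200.1] [582.7 194.7]
[ 35  33 358] [358.7 201.4] [581.  230.6]
[  84   25 1964] [374.1 201.1] [578.2 253.6]
[  83   25 1826] [317.5 201.7] [587.7 169.4]
[  84   25 1862] [261.  202.1] [596.9  85.4]
[ 29  26 162] [246.1 203.2] [600.8  63.1]
[ 27  54 405] [216.3 208.2] [613.3  18.6]
[ 29  47 582] [283.4 212.5] [609.9 119.9]
[  32  139 2600] [294.7 220.4] [620.8 137.8]
[  75   23 1553] [373.6 213.7] [598.2 255.9]
[  75   23 1560] [317.5 214.3] [607.5 171.4]
[  77   25 1649] [261.9 214.9] [617.   87.7]
[  48   61 1758] [399.4 228. ] [617.2 298.6]
[ 28  45 727] [358.4 224.9] [618.3 235.3]
[ 38  41 639] [388.1 225.8] [615.3 280.8]
[ 70  49 885] [336.9 228.2] [627.  203.3]
[  83   25 1892] [373.1 226.1] [618. 258.]
[ 42  35 437] [246.4 228.1] [640.9  65.1]
[  80   25 1875] [262.5 227.1] [636.8  89.5]
[  83   24 1793] [317.8 226.7] [627.6 173.8]
[ 24  17 221] [215.3 230.2] [649.3  17.5]
[ 42  20 506] [423.6 230.2] [616.9 336.4]
[  42   70 1232] [229.3 234.4] [654.   39.1]
[ 14  27 222] [355.7 233.3] [632.4 233. ]
[  46   47 1278] [409.1 233.8] [625.2 315.2]
[ 210   18 2882] [324.5 241.5] [651.  186.6]
```

Stand: origin ≈ (607.8, 171.5), yaw 6.3° (dots, bars and collars agree within 1 mm). Tray fin pinch point ≈ (398, 203), tray yaw −1.7°. Grasp the fin next.

```bash
python3 - <<'E'
from m import *
y=np.radians(90-1.7)
jaws.gripper_to(60)
manip.movep((398,202.8,200),down(y)); manip.movel((398,202.8,73),feed=120,threshold=15)
print(telemetry.state()["tcp_pos"])
jaws.gripper_to(0,f_grip=35); manip.pause(0.3)
s=telemetry.state();print(s["time_s"],s["joints"],s["tcp_pos"],s["width"],s["wrist_force"])
c=vision.capture("scene");save(c,"sc3.png");np.savez("sc3.npz",**c)
c=vision.capture("top");save(c,"top3.png");np.savez("top3.npz",**c)
E
```

```text
[398.4 203.   73.5]
8.975 [-0.   0.7 -0.7  2.1  0.9  0.6  0.2] [398.  202.9  73. ] 11.641089925559587 [-0.4  0.4  0. ]
```

View pics/sc3.png

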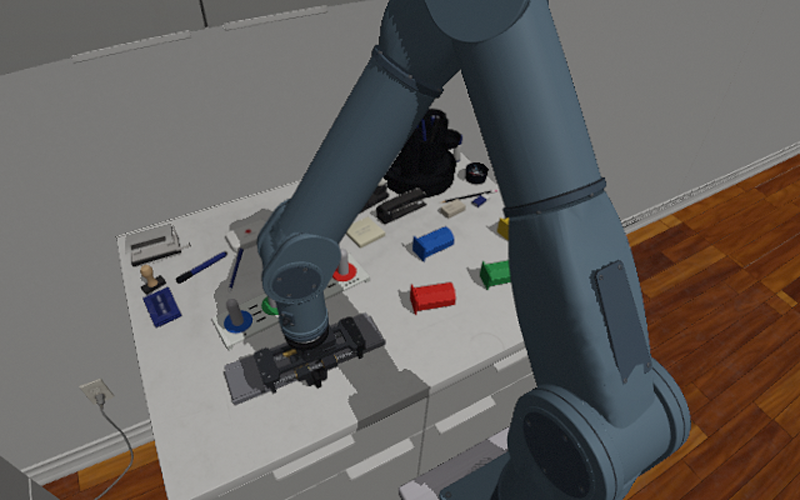

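View pics/top3.png

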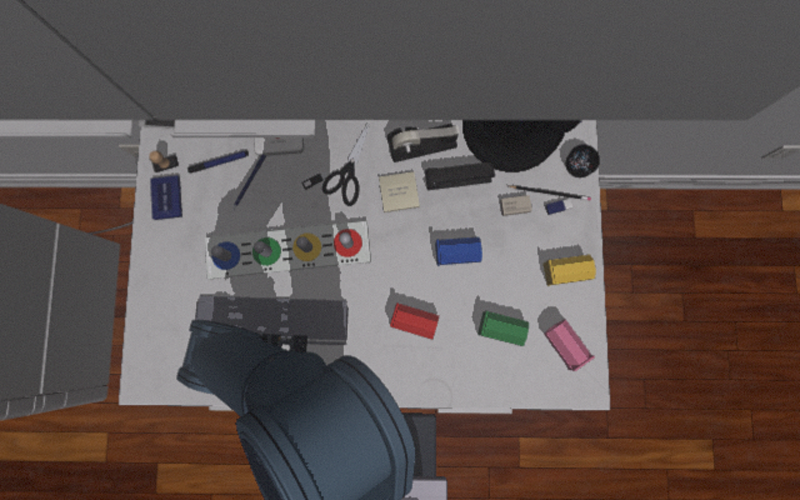

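The fin is pinched (width 11.6). In the top view the tray's back edge is at about (270,300), in front of the stand. Next I'll align the tray 12 mm short of the slot and check it.

```bash
cat >> m.py <<'E'
SO=np.array([607.8,171.5]);SY=np.radians(6.33)
ex=np.array([np.cos(SY),np.sin(SY)]);ey=np.array([-np.sin(SY),np.cos(SY)])
def S2W(x,y): return SO+x*ex+y*ey
def W2S(p): d=np.asarray(p)[...,:2]-SO; return np.stack([d@ex,d@ey],-1)
E
python3 - <<'E'
from m import *
o=down(np.pi/2+SY)
p=S2W(-105-68,0); manip.movel((*p,73),feed=60,frame=o)
p=S2W(-97-68,0); manip.movel((*p,73),feed=40,frame=o);manip.pause(0.3)
s=telemetry.state();print(s["time_s"],s["tcp_pos"],s["wrist_force"],s["wrist_torque"],W2S(s["tcp_pos"]))
for n in ("scene","top"):
    c=vision.capture(n);np.savez(n+"4.npz",**c);save(c,n+"4.png")
c=vision.capture("top");im=c["pixels"][160:300,140:320][:,:,::-1]
cv2.imwrite("pics/top4z.png",cv2.resize(im,None,fx=4.2,fy=4.2,interpolation=cv2.INTER_CUBIC))
E
```

```text
10.925 [443.5 153.4  73. ] [-3.4  0.7  5.2] [ 0.1  0.5 -0. ] [-165.3    0.2]
```

View pics/top4z.png

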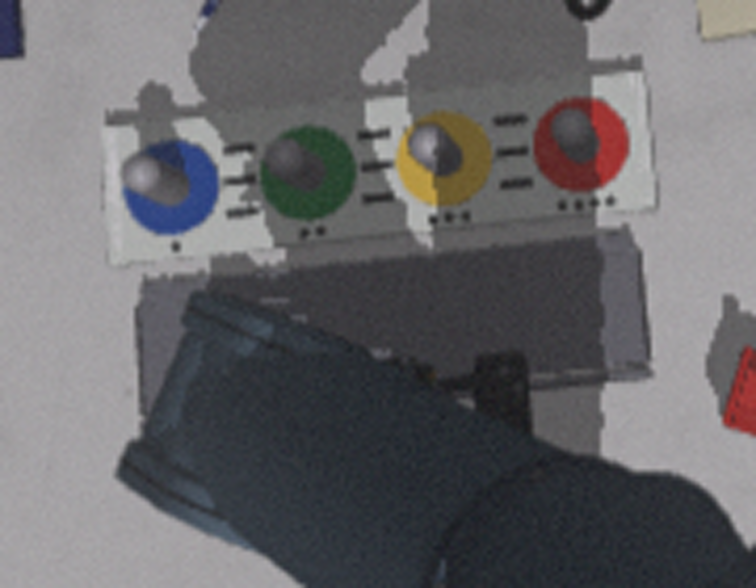

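View pics/scene4.png

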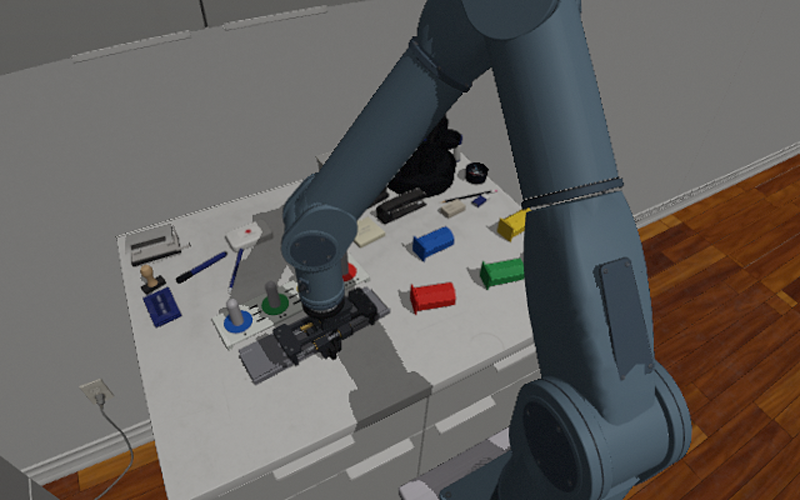

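```bash
python3 - <<'E'
from m import *
c=load("top4.npz")
z=lambda u,v:((u+.5)/4.2-.5+140,(v+.5)/4.2-.5+160)
for n,uv,h in [("blue dot",(176,246),18),("green dots",(312.5,233),18),("yellow dots",(449,217),18),("red dots",(587,203.5),18),("bar mid",(377,166),18),
  ("lip R",(652,375),16),("lip R low",(652,378),8),("slab L",(137,308),8),("slab L2",(141,385),8),("slab R",(639,248),8),("lead R",(628,230),8),("lead L",(148,280),8)]:
    p=on_plane(c,[z(*uv)],h)[0];print(n,p,W2S(p))
E
```

```text
blue dot [555.1 295.3  18. ] [-38.7 128.8]
green dots [563.7 210.8  18. ] [-39.5  44. ]
yellow dots [574.1 126.6  18. ] [-38.4 -40.9]
red dots [583.   41.5  18. ] [ -39.  -126.5]
bar mid [605.8 172.4  18. ] [-1.9  1.1]
lip R [478.1  -0.1  16. ] [-147.8 -156.3]
lip R low [476.7   0.4   8. ] [-149.2 -155.6]
slab L [517.5 320.7   8. ] [-73.3 158.3]
slab L2 [470.  315.6   8. ] [-121.1  158.4]
slab R [556.7   9.7   8. ] [ -68.6 -155.2]
lead R [567.9  16.7   8. ] [ -56.7 -149.5]
lead L [534.9 314.8   8. ] [-56.6 150.5]
```

Relative to the stand, the tray is laterally centred within about 0.5 mm and parallel, so I'll push it in.

```bash
python3 - <<'E'
from m import *
o=down(np.pi/2+SY)
for d in (-85,-75,-65,-50,-35,-20,-8):
    p=S2W(d-68,0); hit=manip.movel((*p,73.4),feed=40,frame=o,threshold=25)
    s=telemetry.state();print(d,hit,W2S(s["tcp_pos"]),s["wrist_force"],s["wrist_torque"][2])
    if hit: break
if not hit:
    for d in (1.5,3):
        p=S2W(d-68,0); hit=manip.movel((*p,73.4),feed=15,frame=o,threshold=20)
        s=telemetry.state();print(d,hit,W2S(s["tcp_pos"]),s["wrist_force"]); 
        if hit: break
manip.pause(0.2);s=telemetry.state();print(s["time_s"],W2S(s["tcp_pos"]),s["wrist_force"],s["width"])
E
```

```text
-85 False [-152.7   -0.3] [-0.   0.1 -0.7] -0.015465657878457183
-75 False [-142.8   -0. ] [ 0.6 -0.6 -1.6] 0.022938028088322536
-65 False [-132.8   -0. ] [ 0.4 -0.7 -1.6] -0.026693479675916745
-50 False [-117.9    0. ] [-0.3  0.2 -1.3] 0.027111692561034847
-35 False [-102.9   -0. ] [ 0.3  0.9 -1.7] 0.041246154186065816
-20 False [-87.9  -0. ] [ 0.2  0.7 -2.1] 0.018660409883771833
-8 False [-75.8  -0. ] [ 0.4 -0.  -1.9] 0.02865582550452473
1.5 False [-67.7   0. ] [-4.4 -0.5  1.6]
3 False [-67.6   0.1] [-9.1 -1.3  6.2]
15.5833 [-67.6   0. ] [-10.4  -1.9   6.3] 11.88191647234767
```

```bash
python3 - <<'E'
from m import *
o=down(np.pi/2+SY)
p=S2W(6-68,0); hit=manip.movel((*p,73.4),feed=15,frame=o,threshold=15)
s=telemetry.state();print(hit,W2S(s["tcp_pos"]),s["wrist_force"])
jaws.gripper_to(50)
manip.movel((*S2W(-68,0),220),feed=200,frame=o)
manip.movep((420,-100,400),down(np.pi/2+SY)); manip.pause(.2)
c=vision.capture("top");np.savez("top5.npz",**c);im=c["pixels"][150:310,140:320][:,:,::-1]
cv2.imwrite("pics/top5z.png",cv2.resize(im,None,fx=3.7,fy=3.7,interpolation=cv2.INTER_CUBIC));save(c,"top5.png")
c=vision.capture("scene");np.savez("scene5.npz",**c);im=c["pixels"][190:290,150:320][:,:,::-1]
cv2.imwrite("pics/sc5z.png",cv2.resize(im,None,fx=4.5,fy=4.5,interpolation=cv2.INTER_CUBIC))
c=vision.capture("wrist");np.savez("w5.npz",**c);save(c,"w5.png")
s=telemetry.state();print(s["time_s"],s["joints"])
E
```

```text
True [-67.5   0.1] [-2.  -1.3  5.4]
19.0583 [ 1.2  0.2 -1.2  1.9  0.2  1.2  1.6]
```

View pics/top5z.png

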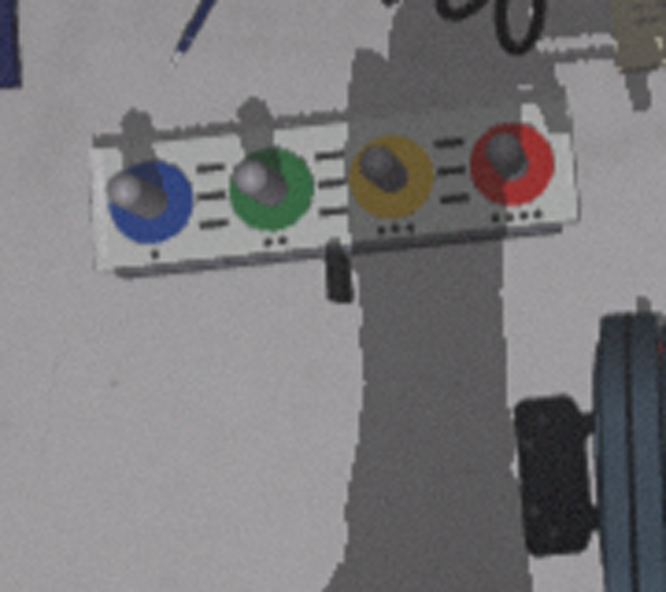

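View pics/sc5z.png

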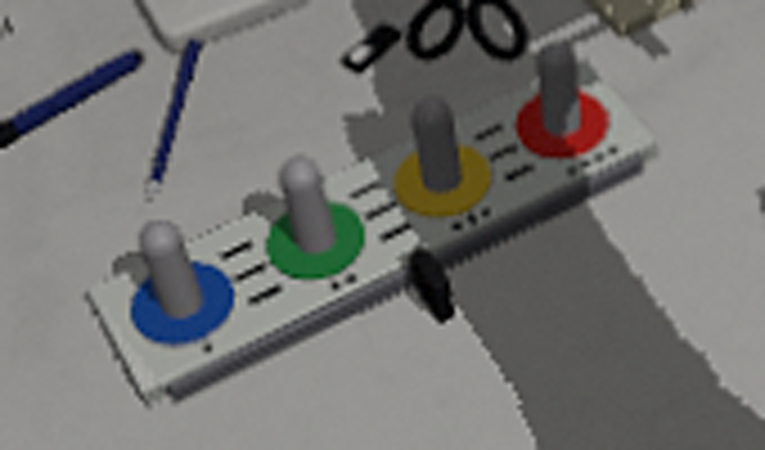

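View pics/w5.png

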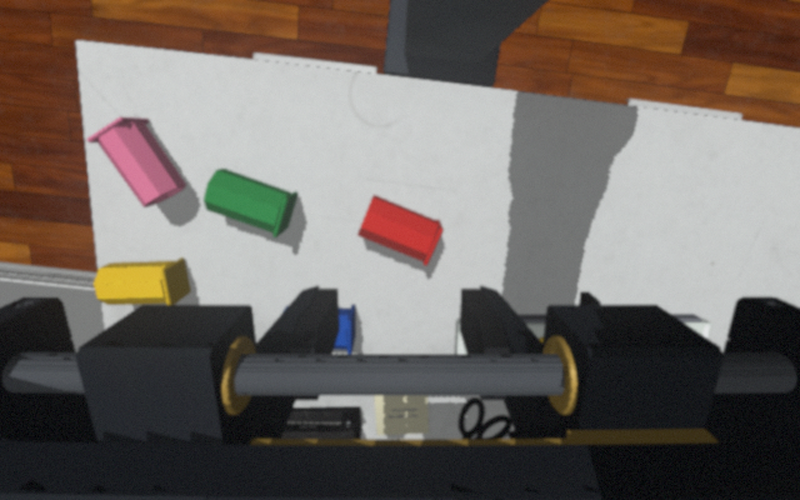

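The tray is home: in the top and scene views the lip lies flush along the stand's front edge, and the fin is at (340,270) in the zoomed top view. Now the blue tumbler, starting with a wrist view from directly above.

```bash
cat >> m.py <<'E'
HUE["green"]=(50,90)
def locate(c,col,near=None):
    """top part (z>30) of the coloured thing: rectangle 50x90 -> centre, mouth direction"""
    w=cloud(c);best=None
    for s,ce,m in blobs(mask(c,col,90,30),100):
        p=w[m];p=p[~np.isnan(p[:,0])]
        p=p[(p[:,2]>28)&(p[:,2]<60)]
        if len(p)<60 or np.median(p[:,1])>15:continue
        if near is not None and np.hypot(*(np.median(p,0)[:2]-near))>80:continue
        (cx,cy),(a,b),ang=cv2.minAreaRect(p[:,:2].astype(np.float32))
        ang=np.radians(ang);d=np.array([np.cos(ang),np.sin(ang)])
        if b>a:d=np.array([-d[1],d[0]])
        q=p[:,:2]-[cx,cy];t=q@d;l=q@np.array([-d[1],d[0]])
        f=(p[:,2]>41)&(abs(l)>18.5)
        bal=np.sum(f&(t>30))-np.sum(f&(t<-30))
        if bal>0:d=-d   # d to mouth, foot at -d
        print(col,"ctr",np.array([cx,cy]),"size",a,b,"mouth deg",np.degrees(np.arctan2(d[1],d[0])),"foot bal",bal,"ztop",np.percentile(p[:,2],[50,90]),len(p))
        if best is None or len(p)>best[2]:best=(np.array([cx,cy]),d,len(p))
    return best
E
python3 - <<'E'
from m import *
for f in ("top1.npz","w_t.npz"):
    c=load(f);print(f)
    for k in ("blue","green","yellow","red"): locate(c,k)
ct=locate(vision.capture("top"),"blue")[0]
p=(ct[0],ct[1]-70,330)
q=solver.inverse_kinematics(p,down(0));print(q)
manip.movep((450,-150,330),down(0));manip.movep(p,down(0));manip.pause(.2)
c=vision.capture("wrist");np.savez("wb.npz",**c);save(c,"wb.png");locate(c,"blue")
s=telemetry.state();print(s["time_s"],s["joints"])
E
```

```text
top1.npz
blue ctr [ 601.8 -182.6] size 47.68418502807617 89.92595672607422 mouth deg -85.72175645828247 foot bal 9 ztop [47.2 51.4] 658
green ctr [ 440.  -269.7] size 85.81349182128906 35.15812683105469 mouth deg 75.9199447631836 foot bal 0 ztop [48.4 52. ] 483
yellow ctr [ 565.  -408.4] size 49.83245849609375 90.53414916992188 mouth deg -81.19693088531494 foot bal 6 ztop [47.3 51.4] 687
red ctr [458.6 -92.8] size 88.33314514160156 47.942359924316406 mouth deg -106.46199035644533 foot bal 4 ztop [48.  51.9] 653
w_t.npz
blue ctr [ 603.2 -183.6] size 48.92436218261719 88.39405822753906 mouth deg -85.32757806777954 foot bal 18 ztop [47.  49.3] 1538
green ctr [ 446.8 -272.5] size 87.21996307373047 47.07729721069336 mouth deg -104.3888397216797 foot bal 16 ztop [47.6 49.6] 1820
yellow ctr [ 566.1 -408.7] size 50.43513107299805 91.19647979736328 mouth deg -81.88509464263916 foot bal 30 ztop [46.5 49.2] 1729
red ctr [461.1 -94.1] size 88.64522552490234 48.51735305786133 mouth deg -106.23406219482422 foot bal 31 ztop [47.4 49.5] 1881
blue ctr [ 601.9 -182.5] size 48.16056823730469 89.69277954101562 mouth deg -85.49578332901001 foot bal 4 ztop [47.  51.8] 661
[ 0.7  0.6 -0.6  1.5  0.4  1.2  0.1]
blue ctr [ 604.7 -183.6] size 48.20620346069336 88.24479675292969 mouth deg -85.44892740249634 foot bal 50 ztop [47.5 49.4] 3279
21.5583 [ 0.8  0.6 -0.7  1.5  0.4  1.2  0. ]
```

View pics/wb.png

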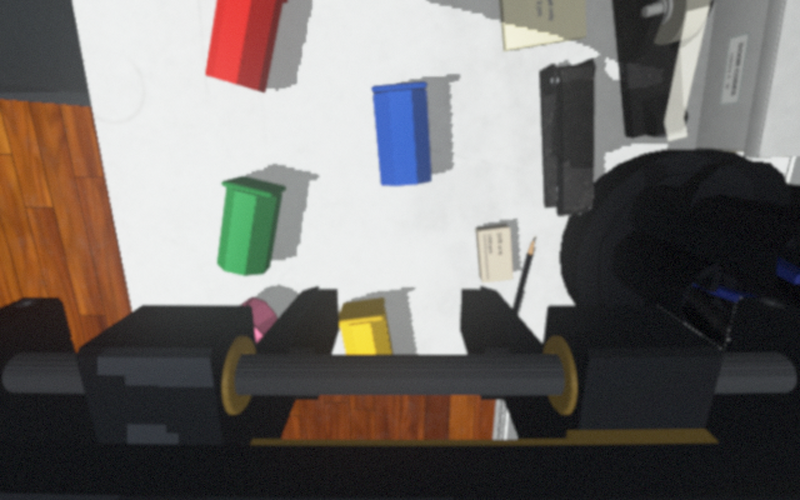

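Blue is at (604.6,−183.5), foot end up in the image at (400,88), with the mouth at −85.4°. Pick it now.

```bash
cat >> m.py <<'E'
TH=np.radians(72);SS=12.;SG=-1
def pick(col,ct,d,th=TH,s=SS,sg=SG):
    m=np.r_[d,0];z,r=pick_rot(m,th,sg)
    g=np.r_[ct,25.]-s*m;t=g-45*z
    jaws.gripper_to(80)
    manip.movep(t+[0,0,110],r)
    hit=manip.movel(t,feed=120,threshold=15)
    st=telemetry.state();print("at",st["tcp_pos"],t,"hit",hit)
    jaws.gripper_to(30,f_grip=25);manip.pause(.2)
    st=telemetry.state();print("width",st["width"],"F",st["wrist_force"])
    if not 44<st["width"]<56: print("BAD GRASP");return False
    manip.movel(t+[0,0,200],feed=200)
    st=telemetry.state();print("lifted width",st["width"],"t",st["time_s"]);return True
off=dict(blue=127.5,green=42.5,yellow=-42.5,red=-127.5)
def place_pose(col,hy,th=TH,s=SS,sg=SG):
    h=np.array([np.cos(hy),np.sin(hy),0]);z,r=place_rot(None,th,sg,h)
    g=np.r_[S2W(0,off[col]),21+45+s];return g-45*z,r
E
sed -i 's/if len(p)<60 or np.median(p\[:,1\])>15:continue/if len(p)<60 or np.median(p[:,1])>-5:continue/' m.py
python3 - <<'E'
from m import *
c=load("wb.npz");ct,d,_=locate(c,"blue")
t,r=place_pose("blue",SY);
for hy in (0,6.3,12,18):
    t,r=place_pose("blue",np.radians(hy));print(hy,t,solver.inverse_kinematics(t,r),solver.inverse_kinematics(t+[0,0,110],r))
print(pick("blue",ct,d))
c=vision.capture("scene");save(c,"pk_b.png")
for hy in (0,6.3,12,18):
    t,r=place_pose("blue",np.radians(hy));print(hy,solver.inverse_kinematics(t,r),solver.inverse_kinematics(t+[0,0,110],r))
print(telemetry.state()["joints"])
E
```

```text
blue ctr [ 604.7 -183.6] size 48.20620346069336 88.24479675292969 mouth deg -85.44892740249634 foot bal 50 ztop [47.5 49.4] 3279
0 [550.9 298.2  91.9] [-1.   1.   0.2  2.2  2.2  1.2  1.4] [-0.9  0.7 -0.   2.2  2.2  1.1  1.7]
6.3 [551.2 293.5  91.9] [-1.2  1.1  0.4  2.2  2.4  1.1  1.2] [-0.7  0.7 -0.2  2.3  2.4  1.2  1.8]
12 [551.9 289.3  91.9] [-1.1  1.1  0.4  2.2  2.6  1.2  1.2] [-0.6  0.7 -0.2  2.3  2.5  1.2  1.8]
18 [553.  285.   91.9] [-1.   1.1  0.4  2.3  2.7  1.3  1.2] [-0.4  0.7 -0.4  2.3  2.7  1.2  1.9]
at [ 603.3 -157.8   68.5] [ 602.7 -157.8   67.8] hit False
width 49.79623560444255 F [-0.3  0.6  3.7]
lifted width 49.43561474002497 t 25.8583
True
0 [-1.2  1.1  0.4  2.2  2.2  1.   1.3] [-1.3  0.8  0.5  2.2  2.2  0.9  1.4]
6.3 [-1.2  1.1  0.4  2.2  2.4  1.1  1.2] [-1.3  0.8  0.5  2.3  2.5  0.9  1.3]
12 [-1.1  1.1  0.4  2.2  2.6  1.2  1.2] [-0.9  0.7  0.2  2.3  2.6  1.1  1.5]
18 [-1.   1.1  0.4  2.3  2.7  1.3  1.2] [-0.7  0.7 -0.   2.3  2.7  1.2  1.6]
[ 0.4  0.6 -0.5  1.7  0.7  1.1 -0.3]
```

View pics/pk_b.png

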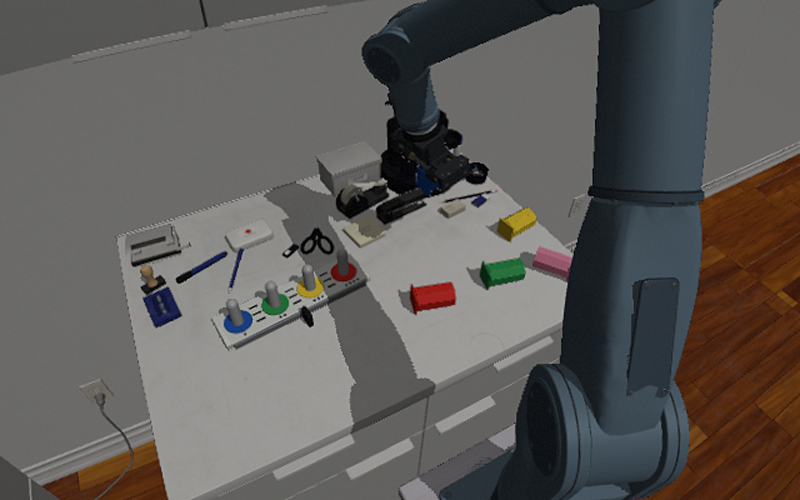

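```bash
cat >> m.py <<'E'
def approach(col,hy=np.radians(10)):
    t,r=place_pose(col,hy)
    manip.movep(t+[-60,0,210],r)
    manip.movel(t+[0,0,110],feed=200)
    manip.pause(.2)
def lower(col,hy=np.radians(10),dx=(0,0)):
    t,r=place_pose(col,hy);t=t+np.r_[dx,0]
    manip.movel(t+[0,0,110],feed=100)
    manip.movel(t+[0,0,75],feed=100)
    f0=telemetry.state()["wrist_force"]
    h=manip.movel(t+[0,0,8],feed=60,threshold=8)
    st=telemetry.state();print("to +8 hit",h,st["tcp_pos"]-t,st["wrist_force"]-f0)
    if h: return False
    h=manip.movel(t+[0,0,-6],feed=12,threshold=6)
    st=telemetry.state();print("seat hit",h,st["tcp_pos"]-t,st["wrist_force"]-f0)
    return True
def look(n,box_s=(140,140,340,290),box_t=(140,130,330,300)):
    c=vision.capture("scene");np.savez(f"sc_{n}.npz",**c);x0,y0,x1,y1=box_s
    a=cv2.resize(c["pixels"][y0:y1,x0:x1],None,fx=3.8,fy=3.8,interpolation=cv2.INTER_CUBIC)
    cv2.imwrite(f"pics/ls_{n}.png",a[:,:,::-1])
    c=vision.capture("top");np.savez(f"tp_{n}.npz",**c);save(c,f"lt_{n}.png")
E
python3 - <<'E'
from m import *
approach("blue")
s=telemetry.state();print(s["time_s"],s["joints"],s["tcp_pos"],place_pose("blue",np.radians(10))[0],s["width"])
look("b1")
E
```

```text
Traceback (most recent call last):
  File "m.py", line 104, in approach
    manip.movep(t+[-60,0,210],r)
    ~~~~~~~~~~~^^^^^^^^^^^^^^^^^
cell.PlanningError: the arm cannot take that pose within its joint ranges
```

```bash
python3 - <<'E'
from m import *
for col in off:
  for hy in (6.3,10,16):
    t,r=place_pose(col,np.radians(hy))
    print(col,hy,[(dx,dz) for dx in (0,-40) for dz in (0,75,110,130,150,180,210) if solver.inverse_kinematics(t+[dx,0,dz],r) is not None])
t,r=place_pose("blue",np.radians(10));print([solver.inverse_kinematics(t+[0,0,dz],r) for dz in (0,110,150,180)])
E
```

```text
blue 6.3 [(0, 0), (0, 75), (0, 110), (0, 130), (0, 150), (0, 180), (0, 210), (-40, 0), (-40, 75), (-40, 110), (-40, 130), (-40, 150), (-40, 180), (-40, 210)]
blue 10 [(0, 0), (0, 75), (0, 110), (0, 130), (0, 150), (0, 180), (0, 210), (-40, 0), (-40, 75), (-40, 110), (-40, 130), (-40, 150), (-40, 180), (-40, 210)]
blue 16 [(0, 0), (0, 75), (0, 110), (0, 130), (0, 150), (0, 180), (0, 210), (-40, 0), (-40, 75), (-40, 110)]
green 6.3 [(0, 0), (0, 75), (0, 110), (0, 130), (0, 150), (0, 180), (0, 210), (-40, 0)]
green 10 [(0, 0), (0, 75), (0, 110), (0, 130), (0, 150), (0, 180), (0, 210), (-40, 0)]
green 16 [(0, 0), (0, 75), (0, 110), (-40, 0)]
yellow 6.3 [(0, 0)]
yellow 10 [(0, 0)]
yellow 16 [(0, 0)]
red 6.3 [(0, 0)]
red 10 [(0, 0)]
red 16 [(0, 0), (0, 75)]
[array([-1.1,  1.1,  0.4,  2.2,  2.5,  1.2,  1.2]), array([-1.1,  0.8,  0.4,  2.3,  2.5,  1. ,  1.4]), array([-1.1,  0.7,  0.4,  2.3,  2.5,  1. ,  1.5]), array([-1.2,  0.6,  0.5,  2.3,  2.5,  0.9,  1.5])]
```

```bash
sed -i 's/manip.movep(t+\[-60,0,210\],r)/manip.movep(t+[0,0,VIA],r)/; s/^def approach/VIA=200\ndef approach/' m.py
python3 - <<'E'
from m import *
approach("blue")
s=telemetry.state();print(s["time_s"],s["joints"],s["tcp_pos"],place_pose("blue",np.radians(10))[0],s["width"])
look("b1")
E
```

```text
28.625 [-1.2  0.8  0.4  2.3  2.6  1.   1.3] [552.  290.9 203.4] [551.6 290.8  91.9] 49.7994920050762
```

View pics/ls_b1.png

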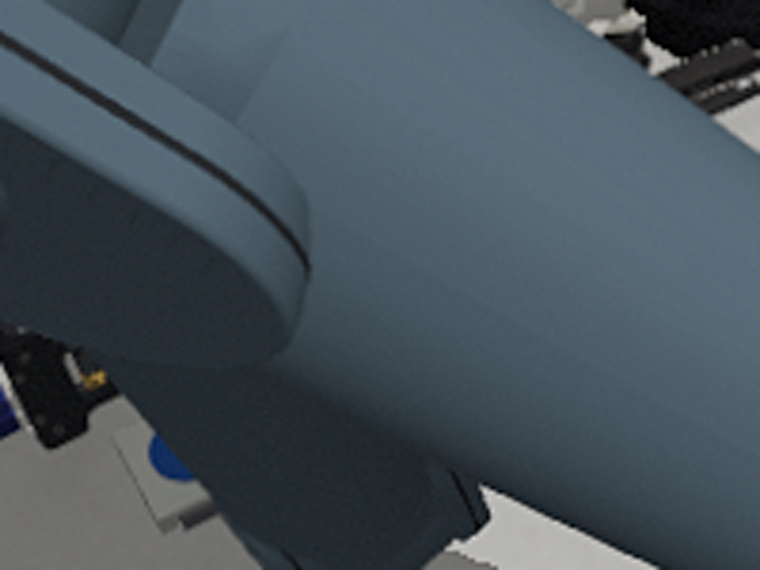

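View pics/lt_b1.png

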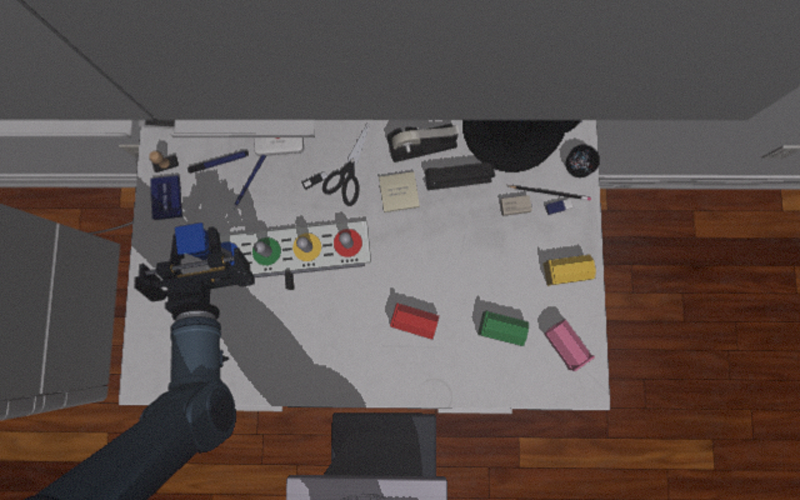

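In the top view the blue foot square is at (190,238), held upright over the blue peg. I'll check where that is in world coordinates before lowering.

```bash
cat >> m.py <<'E'
def foot(c,col,zt,near):
    w=cloud(c);m=mask(c,col,90,30).astype(bool)&(abs(w[...,2]-zt)<9)&(np.hypot(w[...,0]-near[0],w[...,1]-near[1])<60)
    bl=blobs(m.astype(np.uint8),60)
    if not bl: print("no foot");return None
    s,ce,mm=max(bl,key=lambda b:b[0][4]);p=w[mm]
    cs,_=cv2.findContours(mm.astype(np.uint8),cv2.RETR_EXTERNAL,cv2.CHAIN_APPROX_NONE)
    q=on_plane(c,cs[0][:,0],zt)[:,:2].astype(np.float32)
    rc=cv2.minAreaRect(q);print("foot",col,"rect",rc,"z med",np.median(p[:,2]),"vs peg",np.array(rc[0])-near,"n",len(p));return np.array(rc[0])
E
python3 - <<'E'
from m import *
c=load("tp_b1.npz");foot(c,"blue",221,S2W(0,127.5))
if lower("blue"):
    look("b2")
s=telemetry.state();print(s["time_s"],s["width"])
E
```

```text
foot blue rect ((592.011962890625, 297.7958679199219), (50.10112762451172, 52.3590202331543), 9.868659019470215) z med 221.89152414123816 vs peg [-1.7 -0.4] n 525
to +8 hit False [0.1 0.  8.4] [ 0.  -0.3 -1.8]
seat hit True [0.4 0.1 0.2] [0.6 1.  2.4]
31.575 50.03588984676789
```

View pics/lt_b2.png

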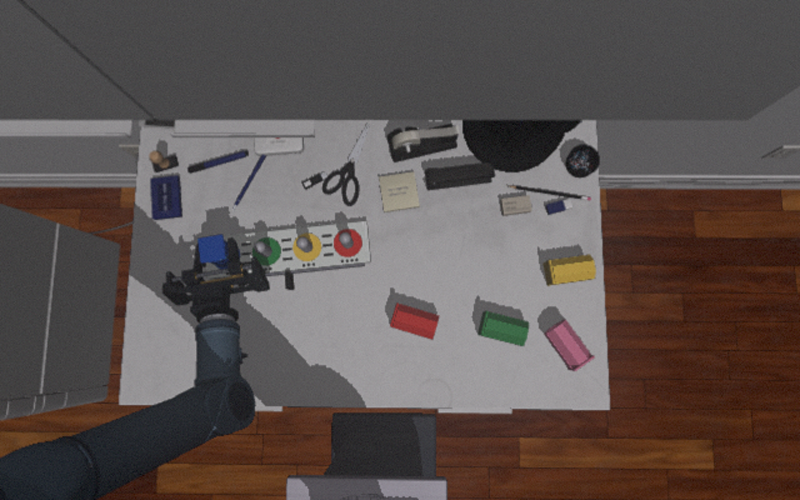

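Contact came at +0.2 mm from the expected seat height, so I'll release and retreat.

```bash
cat >> m.py <<'E'
def release(n):
    jaws.gripper_to(62,f_grip=20);manip.pause(.2)
    st=telemetry.state();z=R.from_rotvec(st["eef_rot"]).as_matrix()[:,2]
    manip.movel(st["tcp_pos"]-70*z,feed=120)
    st=telemetry.state()
    manip.movel(st["tcp_pos"]+[0,0,100],feed=200)
def view(col,ct=None):
    if ct is None: ct=locate(vision.capture("top"),col)[0]
    manip.movep((ct[0],ct[1]-70,330),down(0));manip.pause(.2)
    c=vision.capture("wrist");np.savez(f"wv_{col}.npz",**c);save(c,f"wv_{col}.png")
    return locate(c,col,ct)
E
python3 - <<'E'
from m import *
release("blue")
manip.movep((450,-100,330),down(0)); manip.pause(.2)
look("b3")
c=vision.capture("top");foot(c,"blue",111,S2W(0,127.5))
for k in ("green","yellow","red"):locate(c,k)
r=view("green",np.array([445.,-272]))
s=telemetry.state();print(s["time_s"],s["joints"])
E
```

```text
Traceback (most recent call last):
  File "m.py", line 137, in release
    manip.movel(st["tcp_pos"]+[0,0,100],feed=200)
    ~~~~~~~~~~~^^^^^^^^^^^^^^^^^^^^^^^^^^^^^^^^^^
cell.PlanningError: the arm cannot follow that straight line within its joint ranges
```

```bash
cat > /tmp/e.py <<'E'
s=open('m.py').read()
s=s.replace('''    st=telemetry.state()
    manip.movel(st["tcp_pos"]+[0,0,100],feed=200)
''','''    for dz in (100,70,40,20):
        try: manip.movel(telemetry.state()["tcp_pos"]+[0,0,dz],feed=200);break
        except manip.PlanningError: pass
''')
open('m.py','w').write(s)
E
python3 /tmp/e.py
python3 - <<'E'
from m import *
print(telemetry.state()["tcp_pos"],telemetry.state()["joints"])
for dz in (100,70,40,20):
    try: manip.movel(telemetry.state()["tcp_pos"]+[0,0,dz],feed=200);print(dz);break
    except manip.PlanningError: pass
print(solver.inverse_kinematics((450,-100,330),down(0)))
manip.movep((450,-100,330),down(0)); manip.pause(.2)
look("b3")
c=vision.capture("top");foot(c,"blue",111,S2W(0,127.5))
for k in ("green","yellow","red"):locate(c,k)
r=view("green",np.array([445.,-272]))
s=telemetry.state();print(s["time_s"],s["joints"])
E
```

```text
[486.3 279.6 113.2] [-1.2  1.   0.3  2.4  2.4  1.2  1.2]
40
[ 1.   0.4 -1.1  1.9  0.4  1.  -0.2]
foot blue rect ((592.1296997070312, 298.1050720214844), (49.64069366455078, 49.60890197753906), 8.513541221618652) z med 111.03418922968919 vs peg [-1.6 -0.1] n 404
green ctr [ 444.8 -270.5] size 87.69825744628906 45.31334686279297 mouth deg -103.53068542480469 foot bal 6 ztop [48.4 52.1] 557
yellow ctr [ 565.1 -409. ] size 49.77329635620117 91.16535186767578 mouth deg -81.82962894439697 foot bal 9 ztop [47.1 51.6] 692
green ctr [ 447.8 -272.7] size 87.3718032836914 47.08272933959961 mouth deg -104.07045745849611 foot bal 35 ztop [47.6 49.4] 3170
37.425 [ 1.3  0.5 -0.9  1.7  0.5  1.1  0.2]
```

View pics/ls_b3.png

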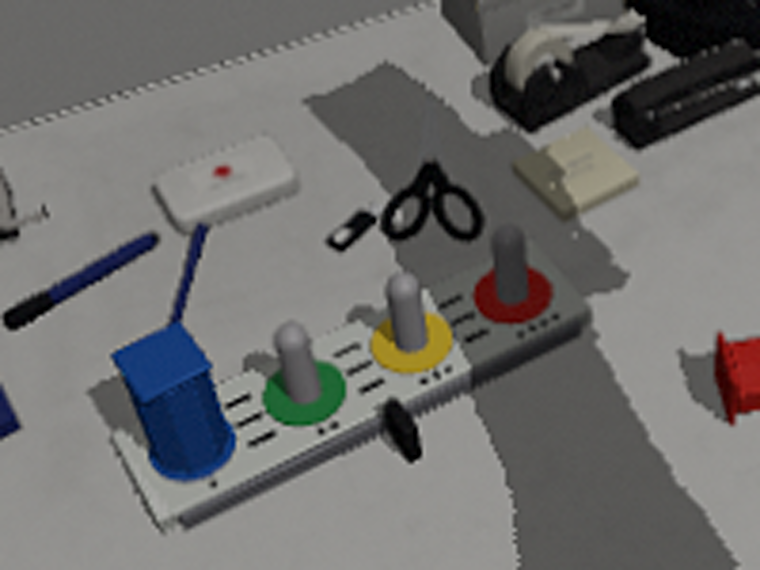

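View pics/wv_green.png

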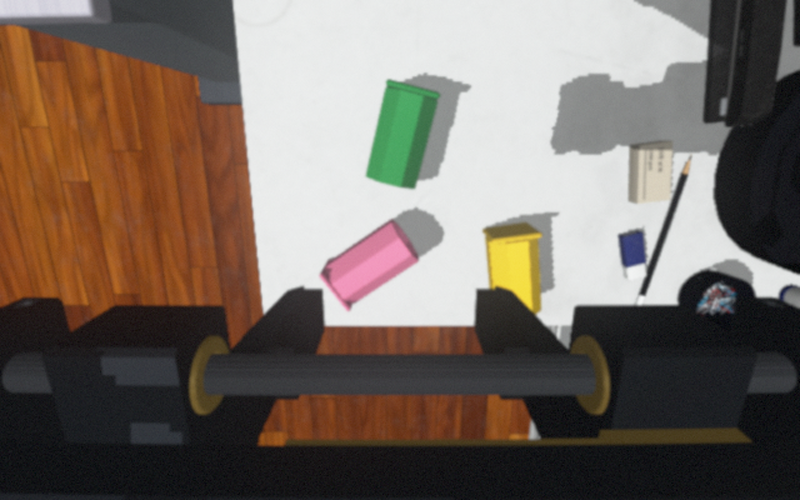

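Blue is seated: foot top at 111.0 mm, within 2 mm of the peg axis. Green is at (448,−273), mouth −104°. Next I'll check which tilt suits the remaining three.

```bash
python3 - <<'E'
from m import *
for th in (45,50,55,60,65):
  T=np.radians(th)
  for col in ("green","yellow","red"):
    for hy in (6.3,12,16):
      t,r=place_pose(col,np.radians(hy),T,14);z=R.from_rotvec(r).as_matrix()[:,2]
      ok=[dz for dz in (0,40,75,110,150,190) if solver.inverse_kinematics(t+[0,0,dz],r) is not None]
      rt=solver.inverse_kinematics(t-70*z,r) is not None
      print(th,col,hy,ok,rt)
E
```

```text
45 green 6.3 [0, 40, 75, 110, 150, 190] True
45 green 12 [0, 40, 75, 110, 150, 190] True
45 green 16 [0, 40, 75, 110, 150, 190] True
45 yellow 6.3 [0, 40, 75, 110, 150, 190] True
45 yellow 12 [0, 40, 75, 110, 150, 190] True
45 yellow 16 [0, 40, 75, 110, 150, 190] True
45 red 6.3 [0, 40, 75, 110, 150, 190] True
45 red 12 [0, 40, 75, 110, 150, 190] True
45 red 16 [0, 40, 75, 110, 150, 190] True
50 green 6.3 [0, 40, 75, 110, 150, 190] True
50 green 12 [0, 40, 75, 110, 150, 190] True
50 green 16 [0, 40, 75, 110, 150, 190] True
50 yellow 6.3 [0, 40, 75, 110, 150, 190] False
50 yellow 12 [0, 40, 75, 110, 150, 190] False
50 yellow 16 [0, 40, 75, 110, 150, 190] False
50 red 6.3 [0, 40, 75, 110, 150, 190] False
50 red 12 [0, 40, 75, 110, 150, 190] False
50 red 16 [0, 40, 75, 110, 150, 190] False
55 green 6.3 [0, 40, 75, 110, 150, 190] False
55 green 12 [0, 40, 75, 110, 150, 190] False
55 green 16 [0, 40, 75, 110, 150, 190] False
55 yellow 6.3 [0, 40, 75, 110, 150, 190] False
55 yellow 12 [0, 40, 75, 110, 150, 190] False
55 yellow 16 [0, 40, 75, 110, 150, 190] False
55 red 6.3 [0, 40, 75, 110, 150, 190] False
55 red 12 [0, 40, 75, 110, 150, 190] False
55 red 16 [0, 40, 75, 110, 150, 190] False
60 green 6.3 [0, 40, 75, 110, 150, 190] False
60 green 12 [0, 40, 75, 110, 150, 190] False
60 green 16 [0, 40, 75, 110, 150, 190] False
60 yellow 6.3 [0, 40, 75, 110, 150, 190] False
60 yellow 12 [0, 40, 75, 110, 150, 190] False
60 yellow 16 [0, 40, 75, 110, 150, 190] False
60 red 6.3 [0, 40, 75, 110, 150, 190] False
60 red 12 [0, 40, 75, 110, 150, 190] False
60 red 16 [0, 40, 75, 110, 150, 190] False
65 green 6.3 [0, 40, 75, 110, 150, 190] False
65 green 12 [0, 40, 75, 110, 150, 190] False
65 green 16 [0, 40, 75, 110, 150, 190] False
65 yellow 6.3 [0, 40, 75, 190] False
65 yellow 12 [0, 40, 75] False
65 yellow 16 [0, 40, 75, 190] False
65 red 6.3 [0, 40] False
65 red 12 [0, 40, 75, 190] False
65 red 16 [0, 40, 75, 110, 150, 190] False
```

```bash
sed -i 's/^TH=.*/TH=np.radians(50);SS=15.;SG=-1/; s/hy=np.radians(10)/hy=np.radians(13)/g; s/-70\*z,feed=120/-35*z,feed=120/; s/^VIA=200/VIA=180/' m.py
python3 - <<'E'
from m import *
ct,d,_=locate(load("wv_green.npz"),"green",np.array([445,-272]))
if pick("green",ct,d):
    c=vision.capture("scene");save(c,"pk_g.png")
    approach("green")
    s=telemetry.state();print(s["time_s"],s["joints"],s["width"])
    look("g1");foot(load("tp_g1.npz"),"green",221,S2W(0,42.5))
E
```

```text
green ctr [ 447.8 -272.7] size 87.3718032836914 47.08272933959961 mouth deg -104.07045745849611 foot bal 35 ztop [47.6 49.4] 3170
at [ 458.8 -230.2   60. ] [ 458.5 -230.1   59.5] hit False
width 49.82061019925423 F [0.3 1.4 3.3]
lifted width 49.93285809744301 t 42.0083
44.6667 [-1.   0.6  0.6  2.3  3.2  0.5  1.1] 49.86502750253136
foot green rect ((604.393798828125, 215.27622985839844), (42.7567253112793, 49.673038482666016), 13.750726699829102) z med 221.76749268309706 vs peg [1.3 1.5] n 409
```

View pics/lt_g1.png

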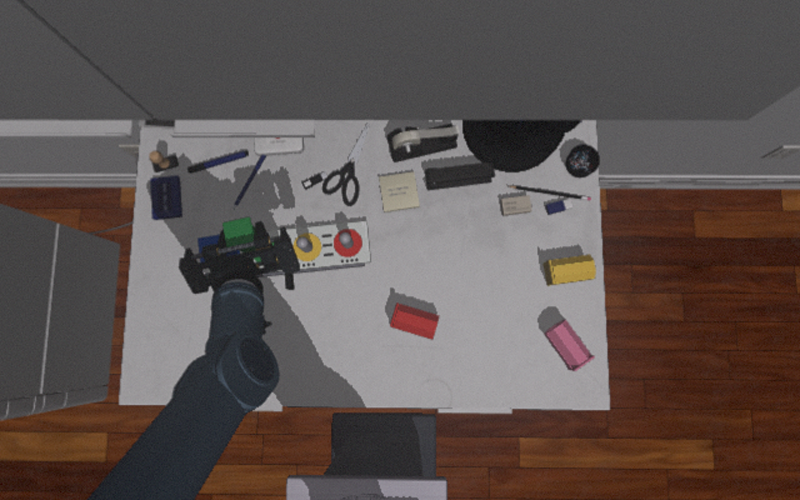

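View pics/ls_g1.png

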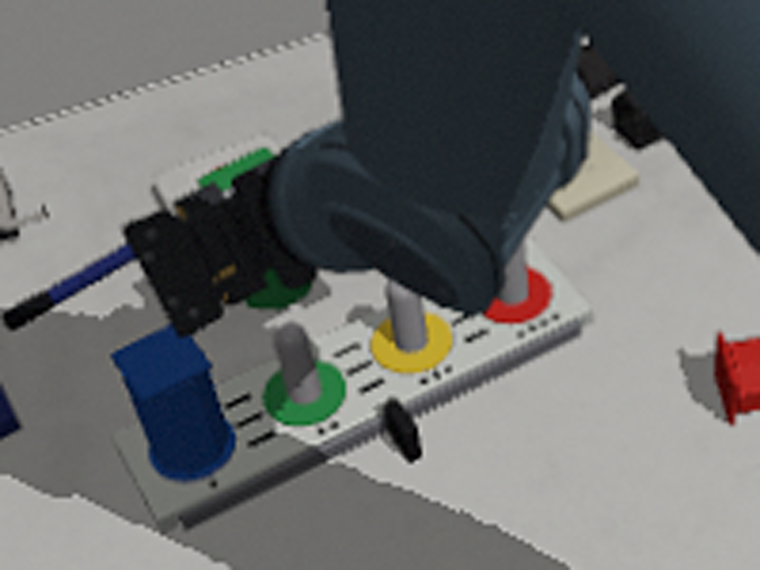

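Green is upright above its peg within about 2 mm, with the blue tumbler undisturbed. Lower.

```bash
python3 - <<'E'
from m import *
if lower("green"):
    release("green")
    manip.movep((450,-100,330),down(0)); manip.pause(.2)
    look("g3");c=load("tp_g3.npz");foot(c,"blue",111,S2W(0,127.5));foot(c,"green",111,S2W(0,42.5))
    a=locate(c,"yellow");locate(c,"red")
    r=view("yellow",a[0])
s=telemetry.state();print(s["time_s"],s["joints"])
E
```

```text
to +8 hit False [0.2 0.  8.4] [ 0.  -0.2  0.1]
seat hit True [0.4 0.1 0.5] [ 0.9 -1.4  3.1]
foot blue rect ((591.6200561523438, 297.5647888183594), (49.68549728393555, 50.49699401855469), 9.870612144470215) z med 111.04603115921473 vs peg [-2.1 -0.7] n 411
foot green rect ((600.8370361328125, 213.72265625), (49.068321228027344, 48.96957778930664), 13.022289276123047) z med 110.84520644566389 vs peg [-2.3 -0. ] n 387
yellow ctr [ 565.2 -408.1] size 49.95903396606445 90.38611602783203 mouth deg -81.67808628082275 foot bal 6 ztop [47.3 51.6] 679
yellow ctr [ 567.1 -409.4] size 49.2485237121582 88.98455047607422 mouth deg -81.42331504821777 foot bal 57 ztop [47.4 49.4] 3378
53.5667 [ 1.1  0.8 -0.8  1.2  0.6  1.4  0.3]
```

View pics/ls_g3.png

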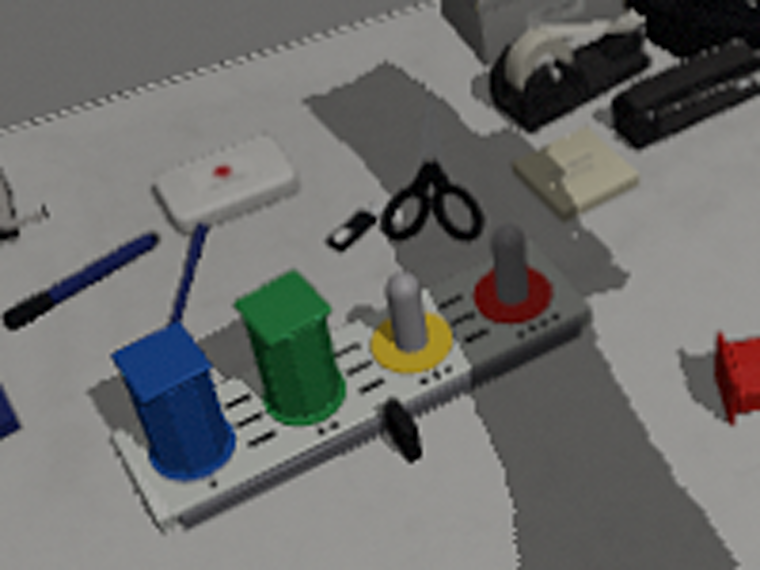

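View pics/wv_yellow.png

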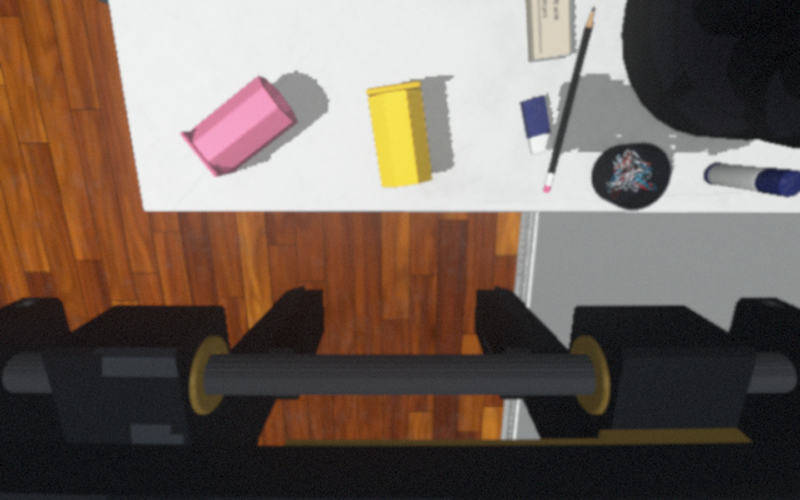

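Green is seated (foot top at 110.8). Yellow is at (567,−409), mouth −81.4°, with the eraser and staple box more than 105 mm to its side. Pick yellow.

```bash
python3 - <<'E'
from m import *
ct,d,_=locate(load("wv_yellow.npz"),"yellow",np.array([565,-408]))
if pick("yellow",ct,d):
    manip.movep((430,-100,300),down(-.3)) if False else None
    approach("yellow")
    s=telemetry.state();print(s["time_s"],s["joints"],s["width"])
    look("y1");foot(load("tp_y1.npz"),"yellow",221,S2W(0,-42.5))
E
```

```text
yellow ctr [ 567.1 -409.4] size 49.2485237121582 88.98455047607422 mouth deg -81.42331504821777 foot bal 57 ztop [47.4 49.4] 3378
at [ 561.  -366.3   60.3] [ 560.5 -365.9   59.5] hit False
width 49.212331370063424 F [-1.   1.2  2.8]
lifted width 50.05596355385598 t 57.9
60.5083 [-0.4  0.5  0.1  2.3  3.1  0.5  1.5] 49.568886168485626
foot yellow rect ((614.0528564453125, 130.4830322265625), (44.619014739990234, 50.09965515136719), 13.009943962097168) z med 222.46885025939514 vs peg [1.6 1.2] n 458
```

View pics/lt_y1.png

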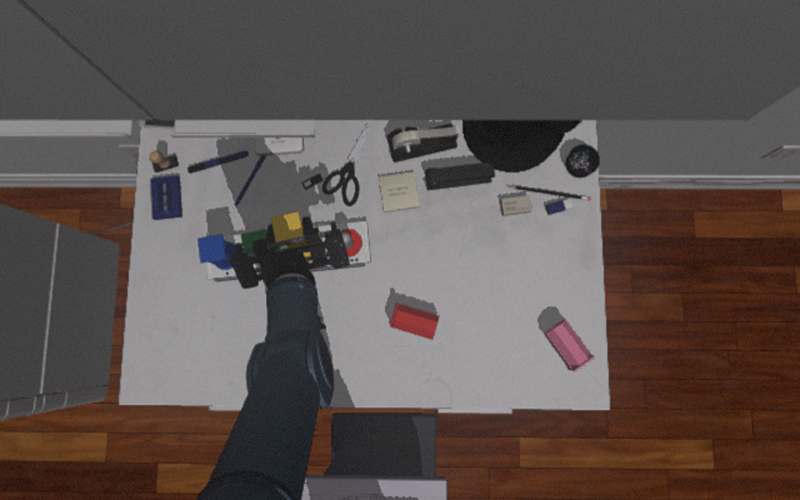

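View pics/ls_y1.png

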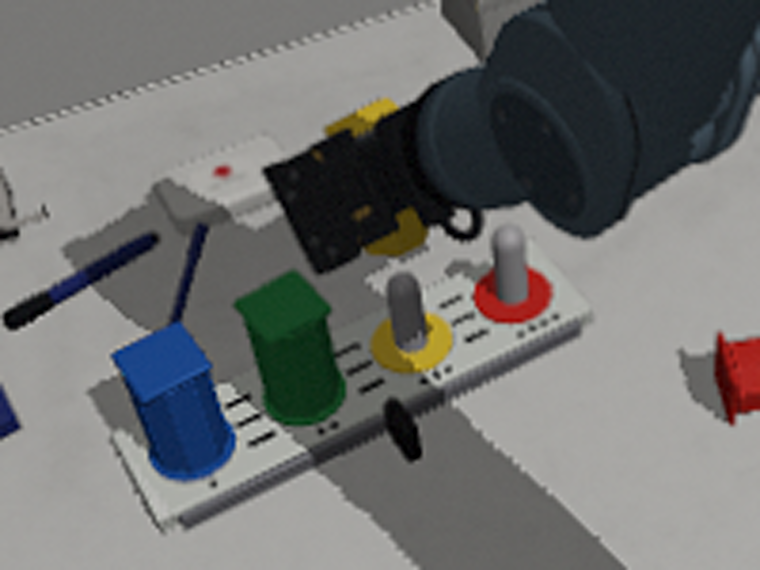

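Yellow is upright over its peg, and blue and green are undisturbed. Lower it, then view red.

```bash
python3 - <<'E'
from m import *
if lower("yellow"):
    release("yellow")
    manip.movep((430,-150,330),down(0)); manip.pause(.2)
    look("y3");c=load("tp_y3.npz")
    for k in ("blue","green","yellow"):foot(c,k,111,S2W(0,off[k]))
    a=locate(c,"red"); a=a[0] if a else np.array([460,-94])
    r=view("red",a); locate(vision.capture("top"),"red")
s=telemetry.state();print(s["time_s"],s["joints"])
E
```

```text
to +8 hit False [0.2 0.  8.4] [-0.   0.   1.3]
seat hit True [0.4 0.1 0.2] [0.3 0.6 3.8]
foot blue rect ((591.734619140625, 297.20465087890625), (49.957725524902344, 49.962162017822266), 8.621959686279297) z med 110.9442595304351 vs peg [-2. -1.] n 411
foot green rect ((601.6264038085938, 213.5484161376953), (48.18906784057617, 48.998130798339844), 11.770295143127441) z med 111.30510988339026 vs peg [-1.5 -0.2] n 383
foot yellow rect ((611.080078125, 129.75436401367188), (49.78062438964844, 50.27682876586914), 13.02260971069336) z med 110.64404734632456 vs peg [-1.4  0.5] n 414
red ctr [460.2 -87.7] size 79.16023254394531 48.42287826538086 mouth deg -106.00338745117189 foot bal 6 ztop [47.7 51.8] 559
red ctr [461.2 -93.8] size 89.09796142578125 48.98128128051758 mouth deg -106.20914459228516 foot bal 47 ztop [47.5 49.4] 3325
red ctr [458.7 -93.3] size 88.64652252197266 48.986778259277344 mouth deg -105.93125915527345 foot bal 11 ztop [47.9 51.6] 670
68.2 [ 1.1  0.4 -1.   1.9  0.4  1.1 -0.1]
```

View pics/ls_y3.png

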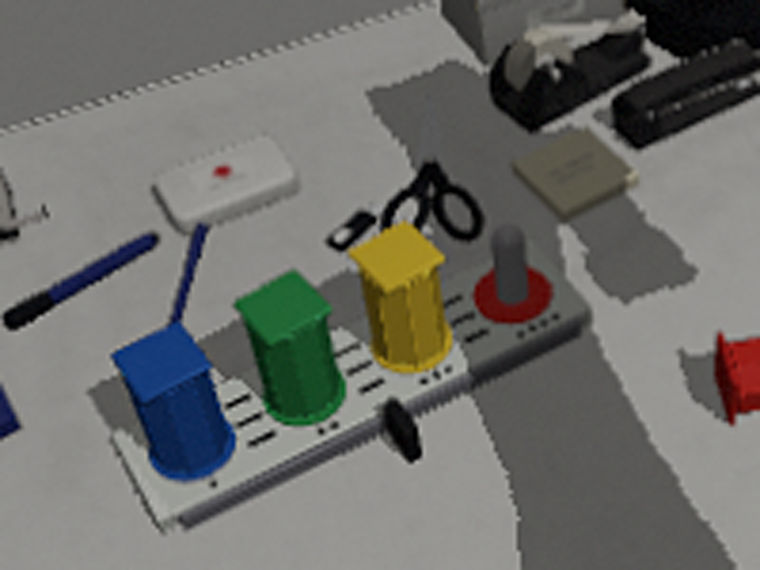

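View pics/wv_red.png

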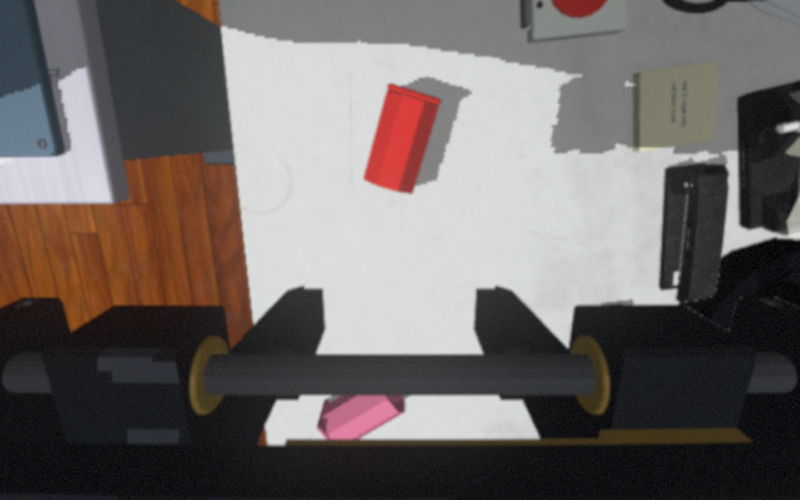

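Yellow is seated. Red is at (461,−94), mouth −106°. Pick red.

```bash
python3 - <<'E'
from m import *
ct,d,_=locate(load("wv_red.npz"),"red",np.array([460,-93]))
if pick("red",ct,d):
    approach("red")
    s=telemetry.state();print(s["time_s"],s["joints"],s["width"])
    look("r1");foot(load("tp_r1.npz"),"red",221,S2W(0,-127.5))
E
```

```text
red ctr [461.2 -93.8] size 89.09796142578125 48.98128128051758 mouth deg -106.20914459228516 foot bal 47 ztop [47.5 49.4] 3325
at [473.8 -51.6  60. ] [473.4 -51.6  59.5] hit False
width 49.90568814548401 F [-0.   0.2  3.7]
lifted width 49.855817055442664 t 72.7167
75.6667 [-0.1  0.4  0.1  2.3  3.4  0.5  1.4] 49.78102813117243
foot red rect ((622.8807373046875, 45.829437255859375), (43.92390441894531, 50.13993453979492), 11.7850923538208) z med 222.02178607068873 vs peg [1.  1.1] n 448
```

View pics/lt_r1.png

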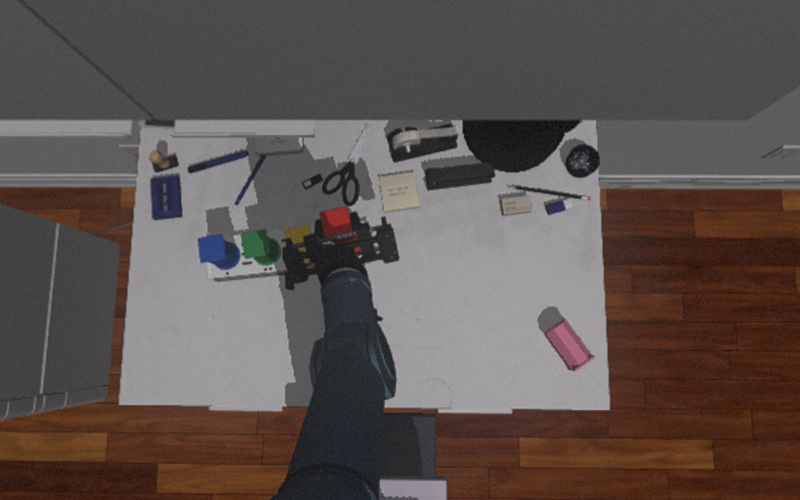

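View pics/ls_r1.png

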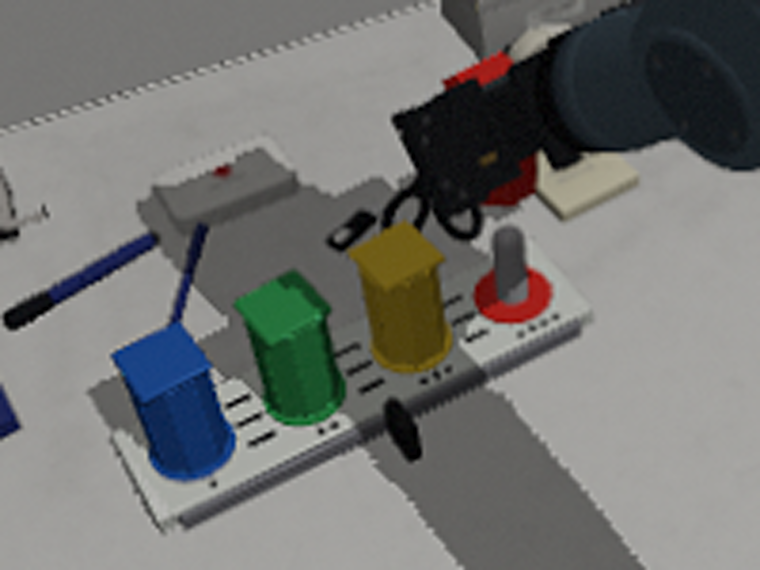

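Red is upright over its peg and the others are undisturbed. Lower it, release, and park clear.

```bash
python3 - <<'E'
from m import *
if lower("red"):
    release("red")
    manip.movep((430,-250,350),down(0)); manip.pause(.5)
    look("r3");c=load("tp_r3.npz")
    for k in off:foot(c,k,111,S2W(0,off[k]))
    im=c["pixels"][150:260,140:320][:,:,::-1];cv2.imwrite("pics/topf.png",cv2.resize(im,None,fx=4.2,fy=4.2,interpolation=cv2.INTER_CUBIC))
    z0=np.load("top1.npz")["pixels"].astype(int);z1=c["pixels"].astype(int)
s=telemetry.state();print(s["time_s"],s["wrist_force"])
E
```

```text
to +8 hit False [ 0.2 -0.   8.4] [-0.5  0.3 -1. ]
seat hit True [0.4 0.1 0.5] [-0.4 -1.2  2.2]
foot blue rect ((592.0007934570312, 298.1101989746094), (49.95968246459961, 49.55864715576172), 8.231205940246582) z med 111.01603393439933 vs peg [-1.7 -0.1] n 410
foot green rect ((600.710205078125, 213.69332885742188), (49.32859420776367, 48.96957778930664), 13.022290229797363) z med 111.12872566683791 vs peg [-2.4 -0. ] n 392
foot yellow rect ((610.8485107421875, 129.32740783691406), (50.14794921875, 50.6404914855957), 12.284854888916016) z med 110.84686242936078 vs peg [-1.6  0.1] n 412
foot red rect ((620.0982666015625, 45.42230987548828), (50.12098693847656, 49.455753326416016), 12.576297760009766) z med 110.86433183771825 vs peg [-1.8  0.6] n 410
83.3167 [-0.4 -0.4 -0.2]
```

View pics/ls_r3.png

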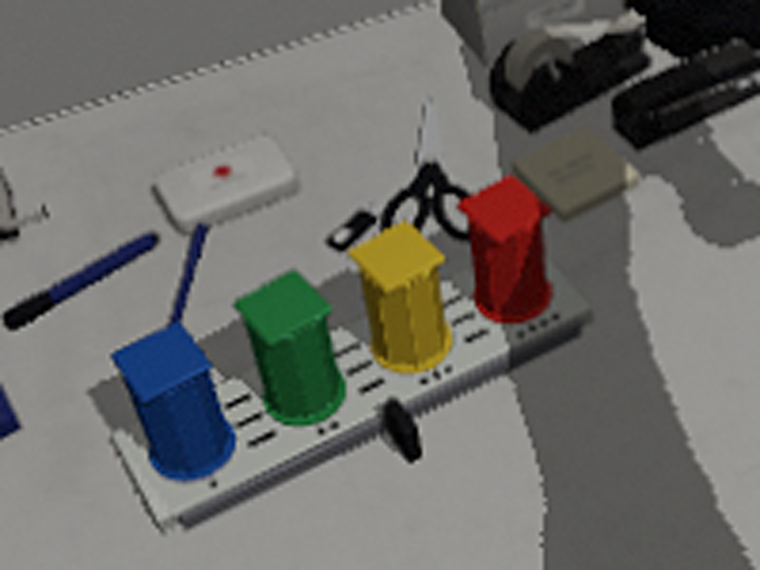

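View pics/topf.png

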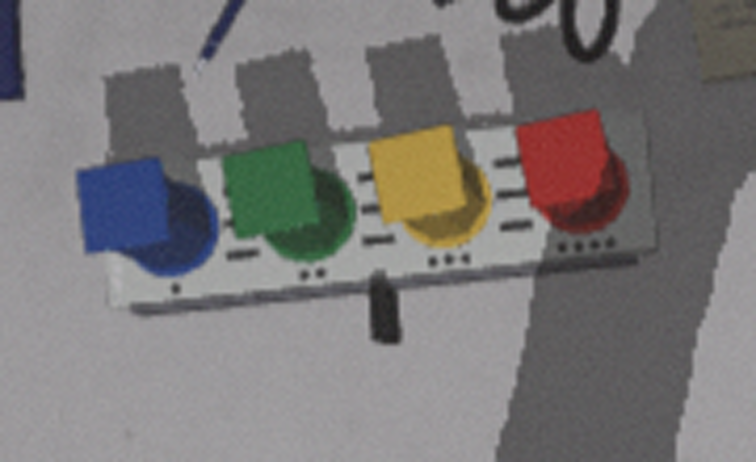

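View pics/lt_r3.png

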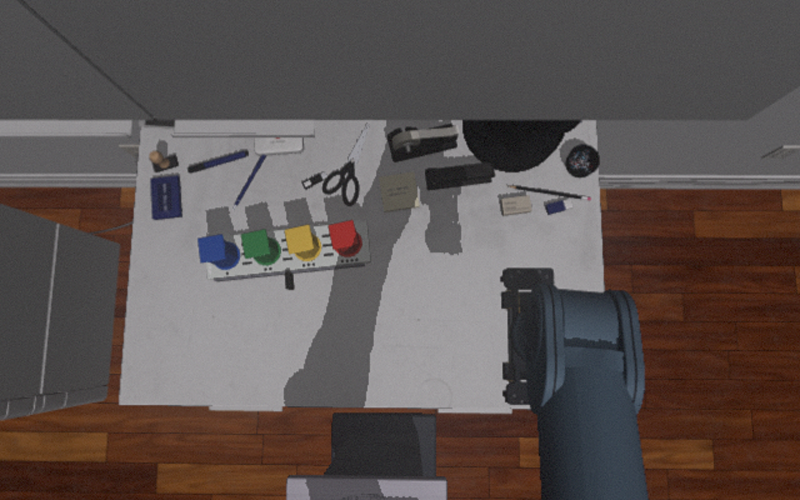

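All four stand level (foot tops 110.8–111.1 against 111 expected), and the bystanders are where they were. One last number for the tray before handing in.

```bash
python3 - <<'E'
from m import *
c=load("tp_r3.npz");g=cv2.cvtColor(c["pixels"],cv2.COLOR_RGB2GRAY).astype(float)
e=edge(c,range(229,234),240,220,110,1);p=on_plane(c,e,36);print("fin front in stand frame (expect -84 with ~-1.7 bias)",W2S(p).mean(0),e[:,1])
w=cloud(load("sc_r3.npz"));
us=[u for u in range(165,300)]
e=edge(c,[u for u in range(175,265) if not 225<u<236],245,205,120,1);p=on_plane(c,e,16);s=W2S(p);print("lip front (expect -50)",np.median(s[:,0]),np.polyfit(s[:,1],s[:,0],1))
E
```

```text
fin front in stand frame (expect -84 with ~-1.7 bias) [-88.4  -0.4] [231.  231.4 231.6 231.7 231.7]
lip front (expect -50) -54.19656885275957 [ -0.  -54.2]
```

Accounting for the front faces seen by the camera (2–3 mm) and the camera bias, these agree with home to about 0.5 mm. There's time for a close look straight down on the lip gap.

```bash
python3 - <<'E'
from m import *
manip.movep((430,0,350),down(-np.pi/2+SY))
x,y=S2W(-50,0)
manip.movep((x-70,y,300),down(-np.pi/2+SY));manip.pause(.2)
c=vision.capture("wrist");save(c,"lip.png",1.25);np.savez("lip.npz",**c)
im=c["pixels"][40:200,120:520][:,:,::-1];cv2.imwrite("pics/lipz.png",cv2.resize(im,None,fx=2,fy=2,interpolation=cv2.INTER_CUBIC))
g=cv2.cvtColor(c["pixels"],cv2.COLOR_RGB2GRAY)
print(g[60:140,250],telemetry.state()["time_s"])
for v in range(70,130,3): print(v,g[v,250],W2S(on_plane(c,[[250,v]],16))[0],end=" ")
E
```

```text
[ 70  71  73  72  71  70  75  73  74  71  70  75  71  68  73  68  71  68
  62  56  53  80 133 192 210 215 215 214 215 215 214 215 214 216 216 216
 215 215 216 215 213 203 174 131 112 115 121 129 155 188 200 201 203 204
 203 202 201 203 201 203 205 205 204 207 205 207 206 206 205 206 205 202
 205 205 205 204 204 205 205 205] 85.925
70 70 [-9.4 81.4] 73 68 [-12.6  81.6] 76 71 [-15.7  81.8] 79 56 [-18.8  82. ] 82 133 [-22.   82.2] 85 215 [-25.2  82.3] 88 215 [-28.3  82.5] 91 215 [-31.5  82.7] 94 216 [-34.8  82.9] 97 215 [-38.   83.1] 100 213 [-41.2  83.3] 103 131 [-44.5  83.5] 106 121 [-47.8  83.7] 109 188 [-51.1  83.9] 112 203 [-54.4  84.1] 115 202 [-57.7  84.3] 118 201 [-61.   84.5] 121 205 [-64.4  84.7] 124 205 [-67.7  84.9] 127 206 [-71.1  85.1]
```

View pics/lipz.png

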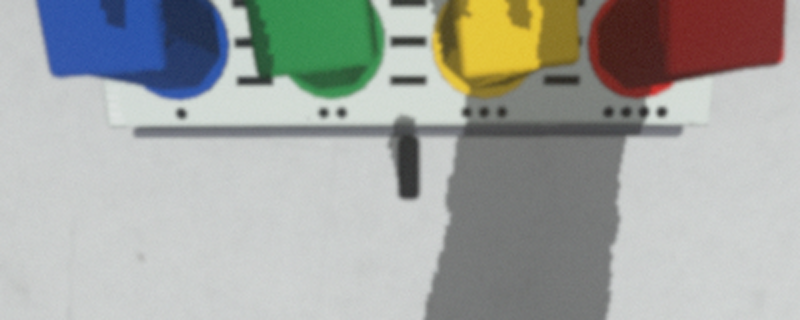

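Seen from straight above, the lip spans −44 to −50 in the stand frame along its whole length, with no gap. The tray is home. I'll move clear and hand in.

```bash
python3 - <<'E'
from m import *
manip.movep((430,-150,380),down(-np.pi/2+SY));manip.pause(.3)
c=vision.capture("top")
for k in off:foot(c,k,111,S2W(0,off[k]))
print(telemetry.state()["time_s"]);manip.finish_job()
E
```

```text
foot blue rect ((592.2067260742188, 297.4595031738281), (49.88668441772461, 50.89202880859375), 7.493546485900879) z med 111.02435436950287 vs peg [-1.5 -0.8] n 415
foot green rect ((600.9673461914062, 213.56048583984375), (49.099334716796875, 48.5628776550293), 12.575824737548828) z med 111.0278019370919 vs peg [-2.1 -0.2] n 388
foot yellow rect ((610.5921020507812, 129.61155700683594), (50.86073684692383, 50.26011657714844), 12.86699104309082) z med 110.78497052339466 vs peg [-1.9  0.4] n 421
foot red rect ((619.2059326171875, 45.353248596191406), (48.49482727050781, 49.773136138916016), 11.771875381469727) z med 110.87147050880259 vs peg [-2.7  0.6] n 392
87.525
the job is handed in; nothing more can be done
```

The job is done and handed in at about 88 s of the 210 s allowed. I slid the tray home by its fin. All four tumblers were there, and I put them upside down on their own pegs in the order blue, green, yellow, red. The pink look-alike was left alone.

- **Tray:** the last close view from above shows the lip spanning about −44 to −50 mm in the stand's frame, flush with the front edge and with no visible gap. The top camera first read the tray's front faces 2.5–4 mm further out. The camera's known offset and its view of those faces account for all but about 0.7 mm of that.
- **Tumblers:** the foot tops are at 110.8–111.0 mm against the expected 111 mm, so the rims rest flat. The centres read within about 3 mm of the peg axes, nearly all of it the top camera's 2 mm offset in x.
- **Bystanders:** the stapler, staple box and eraser look unmoved in the top pictures; I did not measure them. No knocked tumbler was noticed, and the wrist forces I read stayed around 10 N or less.
- **Failed moves:** two planned moves were refused as out of reach, one before placing blue and one while backing away from it. Nothing moved in either case, and I used other paths.

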